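Load the autosampler with capped sample tubes

ROBOT

A 6-joint arm with a two-finger parallel gripper is mounted at the origin on the work surface. World frame = base frame: x ahead of the robot, y to its left, z up, the work surface at z = 0. Lengths are in mm, angles in rad, forces in N, time in s.
With the tool pointing down it reaches from about 350 to 875 mm from the base axis. Payload 4.2 kg.
Tool frame: the origin (TCP) lies at the very end of the fingers, on their centre line; the grasp point (between the pads) lies 19 mm behind it; z points along the fingers, y is the line along which they close (so a half turn about z gives the same grasp; the last joint's range is limited). The gripper opens to 85 mm and grips with 20 to 120 N. Pads are 22 mm wide; open, the fingers measure 114 mm over their backs; the gripper's body (76 mm by 85 mm) begins 54 mm behind the grasp point. The pads swing forward as they close: fully open they stand 13 mm farther back than shut.
Start: joints at [-0.97, 0.385, 0.008, 0, -1.194, -0.259], TCP at [209.504, -588.818, 231.312] pointing down, gripper open.
Joint ranges: [-3.14, 3.14], [-1.21, 2.06], [-1.07, 1.41], [-3.16, 2.05], [-2.99, -0.16], [-3.1, 3.1]. Speed limits (rad/s): [2.79, 2.79, 3.14, 3.14, 3.14, 3.14].

INTERFACE

Orientations are given as a unit quaternion [x, y, z, w].
In Python, from bench import monitor, get_image, camera_info, job_done gives the robot as it stands.
- The arm moves only by the tool send_rows, never from a script. Its argument "series" is a list of rows, each a list of 3 entries, a list of its own where there are three numbers: the shift along the tool's x, y, z in mm, then the turn, a rotation vector about the tool's x, y, z in rad, then the finger opening in mm, from 0 to 85.4. A call has 1 to 8 rows; each row shifts and turns the commanded pose from where the row before left it, along the tool's axes as they then stand; what a row does not reach is not made up. A row lasts 1/10 s, in which the tool goes at most 50 mm and 8.59 degrees, less where a joint would pass 70% of its speed; a pose out of reach is approached as far as the arm can. A call with a gripper value outside its range is refused whole. The fingers move at their own pace and stop on an object; the grip force is fixed at half the most. Time passes only in rows, so rows that do not move let the fingers close. It gives the time, the measured TCP pose, the force, the opening and the grip force at its end, in the units of the state.
- monitor.read_state(): the state, without advancing time (a new reading comes with each control period).
- get_image(name): name is "side" or "top" or "wrist"; returns the picture (420x560x3 uint8, red, green, blue); there is no depth.
- camera_info(name): a dict with "intrinsics" (3x3 intrinsics, pixels), "R" (3x3) and "t" (3): a world point X has camera coordinates R X + t. Camera axes: x right, y down, z forward; pixel columns grow to the right and rows downward; lengths in mm; the calibration is good to about 2 mm. A picture is of the moment at which its call begins: read the wrist's pose just before it. camera_info takes no time and is no camera call; for the wrist camera it gives the pose at the moment of the call.
- job_done(): hands the job in; it is judged then, once.
The state is a dict: "clock": time; "joints": joint angles; "joint_vel": joint speeds; "joint_efforts": joint torques, N m; "position": TCP position; "ee_rot": TCP orientation; "contact_force": force on the tool from outside, world axes, zero at the start; "wrist_torque": the same for the moment, N m; "gripper_width": finger opening in mm; "grasp_force": force on a finger pad.
Only numpy, scipy, OpenCV 4.12 (cv2) and the standard library are available. Lean on these libraries where they do the work, as an engineer would, in place of code of your own. Each camera call takes 0.05 s, during which the arm holds its last target. There are 200 camera calls.

TASK

Load the sampler for the next run: pull its carriage (the one with the blue handle) all the way out, seat the blue tube rack on the carriage's two locating pegs, then stand every white sample tube that lies on the bench upright in a well of its own, orange cap up. Then slide the carriage fully home under the needle arm and leave the other things on the bench alone.

Things in the scene. Friction and masses are not known exactly. Their poses are not given: they have to be found in the camera images.
- carriage (a joint): the sampler's aluminium sliding carriage (plate 90 x 290 mm, 12 thick, top 30 mm above the table): 0 = pulled fully out to its stop on the blue handle's side (loading position), 0.14 = fully home under the needle arm, against the stop on the white housing's side; in m, growing along the +y axis of seat. It slides with about 5 N and stays where it is left.
- seat (a point): centre of the rack's place on top of the carriage plate, 30 mm above the table; moves with the carriage. y axis = slide direction towards the white housing, z up. Two steel locating pegs, 9 mm dia, 11 tall with tapered tips, stand at y = -88 and +88 mm from it.
- handle (a point): point on the carriage's blue upright handle, a fin 12 mm thick (along seat y) x 40 wide (along x), its top 100 mm and its foot 30 mm above the table; the point lies on its middle, 85 mm above the table, 165 mm from the seat on the side away from the housing
- sampler: the fixed sampler: a grey track 130 x 450 mm, 14 high, with a white housing with black panel (200 x 170 x 250 tall) at its +y end and a needle arm overhanging the home position (needle tip 182 mm above the table, 105 mm from the origin along +y). Origin: on the table, midway between the out and home seats; y axis = slide direction.
- rack: loose blue tube rack on a grey base, 46 (x) x 200 (y) x 52 mm tall, 0.3 kg; the blue block is 190 long. Origin: centre of underside. Two 12 mm peg holes through the 12 mm thick base at y = -88, +88 mm; four round wells 23 mm dia at y = -72, -24, 24, 72 mm, open at the top, floor 12 mm above the underside (40 mm deep). Works either way round.
- mat: fixed black rubber mat 180 (x) x 310 (y) x 3 mm on which the tubes lie; origin: centre of underside
- tube1: white capped sample tube, 120 mm long, 20 dia, with an orange square cap (23 x 23, last 22 mm) that stops it rolling and a tapered foot; 35 g. Origin: on the axis at mid-length; x axis from foot to cap. At the start lies on the mat with the cap roughly towards the robot. May be absent.
- tube1_foot (a point): tip of that tube's foot, on its axis, 60 mm from its origin at the end away from the cap
- tube2: white capped sample tube, 120 mm long, 20 dia, with an orange square cap (23 x 23, last 22 mm) that stops it rolling and a tapered foot; 35 g. Origin: on the axis at mid-length; x axis from foot to cap. At the start lies on the mat with the cap roughly towards the robot. May be absent.
- tube2_foot (a point): tip of that tube's foot, on its axis, 60 mm from its origin at the end away from the cap
- tube3: white capped sample tube, 120 mm long, 20 dia, with an orange square cap (23 x 23, last 22 mm) that stops it rolling and a tapered foot; 35 g. Origin: on the axis at mid-length; x axis from foot to cap. At the start lies on the mat with the cap roughly towards the robot. May be absent.
- tube3_foot (a point): tip of that tube's foot, on its axis, 60 mm from its origin at the end away from the cap
- tube4: white capped sample tube, 120 mm long, 20 dia, with an orange square cap (23 x 23, last 22 mm) that stops it rolling and a tapered foot; 35 g. Origin: on the axis at mid-length; x axis from foot to cap. At the start lies on the mat with the cap roughly towards the robot. May be absent.
- tube4_foot (a point): tip of that tube's foot, on its axis, 60 mm from its origin at the end away from the cap
- solvent: bystander: amber solvent bottle, 72 dia x 180 tall mm
- beaker: bystander: glass beaker, 68 dia x 85 tall mm
- jar: bystander: small clear jar, 48 dia x 55 tall mm
- marker: bystander: black marker with red cap, 120 x 16 x 16, lying mm
- spatula: bystander: steel lab spoon, 130 long, lying mm

How it is judged:
By the outcome, as a careful person would: the job done as asked, in the order asked, and still so for the second after the job is handed in, with the robot touching nothing.
Of tube1, tube2, tube3, tube4 only 3 to 4 are there at a start; the rules pass over those that are not, and their reading is None.
At some moment in a run one of tube1, tube2, tube3, tube4 may be knocked a few centimetres aside while the robot is not near it.
Once in a run the grip may slacken for a moment while it holds something.
It also fails if it takes over 210 s, if anything falls off the work surface, if the arm or the gripper's body presses on something with over 40 N, if the wrist force passes 120 N, or if a joint passes its speed limit or range.

## Working session

There is one attempt and no reset: what is moved stays moved. The work goes in short steps, Python scripts to look and compute and a tool call to move; the robot and the scene stay as the last step left them, time stands still between calls to the robot, and variables do not carry over. Pictures are saved under pics/ and viewed, at most 14 in all, crops included, and the job is handed in when it is done.

Besides the shell and the picture viewer there is one more tool, called as name([rows], argument=value, ...), one row to a line, values as JSON. send_rows: Moves the arm, as the interface text tells. Its arguments: {"type":"object","properties":{"series":{"type":"array"}},"required":["series"]}

```bash
mkdir -p pics; ls; python3 - <<'E'
from bench import monitor,get_image,camera_info
import cv2
print(monitor.read_state())
for n in("top","side"):
    cv2.imwrite(f"pics/{n}0.png",cv2.cvtColor(get_image(n),cv2.COLOR_RGB2BGR)); print(n,camera_info(n))
E
```

```text
pics
{'clock': 0.0, 'joints': array([-9.70392331e-01,  3.85552094e-01,  6.67128502e-03, -5.38584963e-04,
       -1.19400684e+00, -2.58588144e-01]), 'joint_vel': array([ 0.00146301,  0.00048428, -0.00159268,  0.00048229,  0.00057674,
        0.00167517]), 'joint_efforts': array([ 4.16105422e-05, -3.92288733e+01,  1.88393515e+01,  4.18598369e+00,
       -4.72035041e-03, -4.27423089e-06]), 'position': array([ 209.33185746, -588.29444455,  230.23619562]), 'ee_rot': array([-1.69979121e-01,  9.85447077e-01,  1.05491788e-03, -2.07862068e-04]), 'contact_force': array([-0.55883892,  0.25694629,  0.67057137]), 'wrist_torque': array([-0.01855146, -0.05493745,  0.00130695]), 'grasp_force': 0.0, 'gripper_width': 85.14085216685089}
top {'intrinsics': array([[451.21979404,   0.        , 272.75116846],
       [  0.        , 451.21979404, 216.49148012],
       [  0.        ,   0.        ,   1.        ]]), 'R': array([[-1.05193167e-02, -9.99944432e-01,  6.89969025e-04],
       [-9.79696459e-01,  1.01681509e-02, -2.00228509e-01],
       [ 2.00210367e-01, -2.78222732e-03, -9.79748982e-01]]), 't': array([ -13.52703518,  572.15123259, 1040.66937746])}
side {'intrinsics': array([[397.81098763,   0.        , 274.66170769],
       [  0.        , 397.81098763, 207.08860712],
       [  0.        ,   0.        ,   1.        ]]), 'R': array([[-0.79139155, -0.61096539, -0.02051121],
       [-0.34512563,  0.47423664, -0.80993081],
       [ 0.50456686, -0.63389345, -0.58616668]]), 't': array([440.86060362, 284.01652619, 806.92445797])}
```

View pics/top0.png

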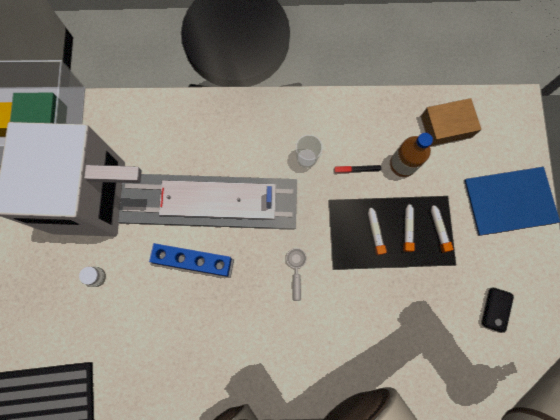

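View pics/side0.png

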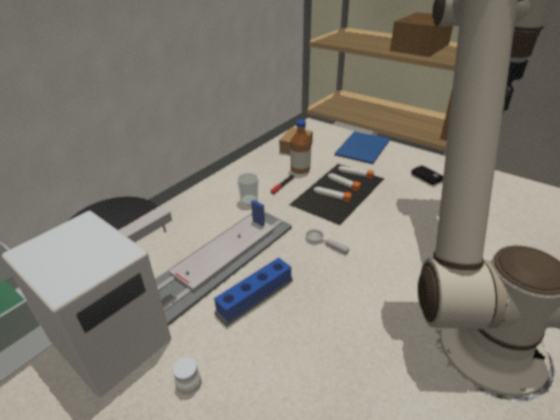

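The top view shows three tubes on the mat (caps near (380,250), (409,248), (446,246)) and the rack at about (190,261). The carriage is partly in, with its handle at about (269,197), and the housing is to the left (+y). I'll zoom in and measure.

```bash
cat > h.py <<'E'
import numpy as np, cv2
from scipy.spatial.transform import Rotation as Ro
from bench import monitor,get_image,camera_info
def w(px,z,ci):
    K,R,t=(np.array(ci[k],float) for k in("intrinsics","R","t"))
    d=R.T@np.linalg.solve(K,[px[0],px[1],1.]); o=-R.T@t
    return (o+d*(z-o[2])/d[2])
def p(X,ci):
    c=ci["R"]@np.array(X,float)+ci["t"]; q=ci["intrinsics"]@c; return q[:2]/q[2]
def blobs(im,lo,hi,amin=15):
    m=cv2.inRange(cv2.cvtColor(im,cv2.COLOR_RGB2HSV),np.array(lo),np.array(hi))
    n,l,s,c=cv2.connectedComponentsWithStats(m)
    return [(s[i,4],c[i],cv2.minAreaRect(np.argwhere(l==i)[:,::-1].astype(np.float32))) for i in range(1,n) if s[i,4]>=amin]
def toolmove(goal):  # world goal -> tool-frame shift
    s=monitor.read_state(); return Ro.from_quat(s["ee_rot"]).inv().apply(np.array(goal)-s["position"])
E
python3 - <<'E'
from h import *
im=cv2.cvtColor(cv2.imread("pics/top0.png"),cv2.COLOR_BGR2RGB); ci=camera_info("top")
np.set_printoptions(precision=1,suppress=True)
for nm,lo,hi,z in(("blue",(105,130,60),(125,255,255),52),("orange",(3,160,120),(18,255,255),15),("white",(0,0,185),(180,45,255),13)):
    for a,c,r in blobs(im,lo,hi):
        if nm=="white" and c[0]<320: continue
        print(nm,a,c,w(c,z,ci),[w(q,z,ci)[:2].round(1).tolist() for q in cv2.boxPoints(r)])
cv2.imwrite("pics/c1.png",cv2.resize(im[140:300,60:310,::-1],None,fx=3,fy=3,interpolation=cv2.INTER_CUBIC))
E
```

```text
blue 165 [425.  139.4] [ 768.9 -407.8   52. ] [[768.8, -383.7], [794.1, -409.8], [768.3, -432.0], [743.2, -405.9]]
blue 4564 [511.4 200.7] [ 606.9 -608.6   52. ] [[663.3, -499.0], [697.2, -716.1], [553.0, -719.4], [520.8, -507.7]]
blue 1302 [190.3 259.5] [469.8 179.6  52. ] [[464.7, 277.3], [510.6, 271.2], [475.2, 82.4], [429.9, 90.0]]
orange 72 [409.2 246.3] [ 501.1 -359.6   15. ] [[492.0, -348.6], [512.1, -350.0], [511.9, -372.5], [491.8, -371.0]]
orange 71 [447.6 246.3] [ 500.3 -455.7   15. ] [[507.9, -443.5], [512.0, -465.5], [492.1, -467.7], [488.0, -445.7]]
orange 72 [380.8 249.2] [ 494.7 -288.3   15. ] [[502.1, -275.9], [506.3, -297.8], [486.4, -300.5], [482.3, -278.7]]
white 15 [503.6  92.6] [ 914.6 -643.7   13. ] [[922.2, -640.2], [922.1, -651.0], [904.7, -649.0], [904.8, -638.3]]
white 25 [424.7 104.9] [ 881.3 -428.7   13. ] [[880.6, -414.9], [897.5, -436.2], [886.2, -443.6], [869.3, -422.4]]
white 26 [523.2 104.8] [ 878.8 -692.2   13. ] [[882.7, -680.0], [894.1, -692.1], [875.2, -707.2], [863.9, -695.1]]
white 19 [525.3 114.5] [ 851.1 -694.2   13. ] [[855.5, -683.4], [864.
[... 1647 characters left out ...]
 -613.0]]
white 15 [524.5 324.1] [ 309.1 -625.9   13. ] [[307.1, -617.1], [317.6, -629.3], [310.4, -635.7], [300.0, -623.5]]
white 22 [503.3 335.5] [ 282.9 -571.4   13. ] [[286.2, -560.9], [288.8, -581.8], [277.1, -582.2], [274.5, -561.3]]
white 273 [409.8 371.1] [ 203.7 -340.5   13. ] [[184.9, -285.7], [245.3, -369.0], [209.1, -396.5], [149.5, -313.4]]
white 28 [425.8 382.1] [ 178.5 -376.4   13. ] [[176.7, -360.4], [190.7, -367.0], [181.6, -391.1], [167.6, -384.5]]
white 18 [388.  384.1] [ 175.1 -287.1   13. ] [[177.6, -275.4], [177.4, -299.0], [172.9, -298.7], [173.2, -275.2]]
white 27 [411.3 389.7] [ 161.9 -341.2   13. ] [[170.3, -333.9], [170.1, -350.4], [150.1, -349.0], [150.3, -332.5]]
```

View pics/c1.png

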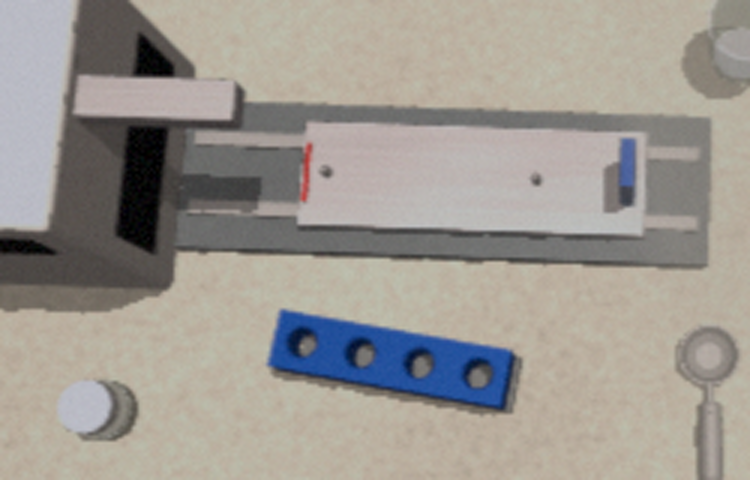

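The crop shows the pegs at about full-frame (168.3,197) and (239,199.7), the handle top at (269,197.3), and the rack wells at (161,254), (180.3,257.3), (200,261) and (219.7,264.7).

```bash
python3 - <<'E'
from h import *
np.set_printoptions(precision=1,suppress=True)
ci=camera_info("top"); f=lambda u,v:(u/3+60-1/3,v/3+140-1/3)
P=[w(f(*q),41,ci) for q in((325,171),(537,179))]; print("pegs",*P,np.linalg.norm(P[0]-P[1]))
d=(P[0]-P[1])/np.linalg.norm(P[0]-P[1]); s=(P[0]+P[1])/2; print("seat",s,"dir",d,"pred handle",s-165*d)
print("handle",w(f(628,172),100,ci))
T=[w(f(*q),14,ci) for q in((709,119),(707,266))]; print("track end",*T, "out seat from track:", (T[0]+T[1])/2)
W=np.array([w(f(*q),52,ci) for q in((303,342),(361,352),(420,363),(479,374))]); print("wells",W, "c",W.mean(0), (W[0]-W[3])/144)
e=(W[0]-W[3])[:2]; print("ang rack",np.degrees(np.arctan2(*e)),"ang slide",np.degrees(np.arctan2(*d[:2])))
s=monitor.read_state(); c=camera_info("wrist"); o=-c["R"].T@c["t"]; R=Ro.from_quat(s["ee_rot"]).as_matrix()
print(R, "cam in tool",R.T@(o-s["position"])); print(R.T@c["R"].T, c["intrinsics"])
E
```

```text
pegs [628.6 241.2  41. ] [619.9  64.9  41. ] 176.5218347758547
seat [624.3 153.1  41. ] dir [0. 1. 0.] pred handle [616.2 -11.7  41. ]
handle [610.4 -11.  100. ]
track end [678.1 -80.6  14. ] [549.9 -76.2  14. ] out seat from track: [614.  -78.4  14. ]
wells [[484.7 251.2  52. ]
 [476.1 204.4  52. ]
 [466.8 157.   52. ]
 [457.5 109.7  52. ]] c [471.3 180.6  52. ] [0.2 1.  0. ]
ang rack 10.851640525743202 ang slide 2.814858245335139
[[-0.9 -0.3 -0. ]
 [-0.3  0.9  0. ]
 [ 0.   0.  -1. ]] cam in tool [  84.7    0.2 -141.1]
[[-0.  -0.9 -0.3]
 [ 1.  -0.  -0. ]
 [ 0.  -0.3  0.9]] [[335.2   0.  281.1]
 [  0.  335.2 208.8]
 [  0.    0.    1. ]]
```

send_rows([
  [[0,0,0],[0,0,0.13],85],
  [[0,0,0],[0,0,0.13],85],
  [[0,0,0],[0,0,0.13],85],
  [[-25,40,2],[0,0,0],85],
  [[-25,40,2],[0,0,0],85],
  [[-25,40,2],[0,0,0],85],
  [[-25,40,2],[0,0,0],85],
  [[-25,40,2],[0,0,0],85],
])

```text
clock: 0.9
position: [344.5, -393.3, 220.9]
ee_rot: [0.024, 1.0, 0.0, -0.0]
contact_force: [0.9, -0.1, 1.0]
gripper_width: 84.8
grasp_force: 0.0
```

send_rows([
  [[-25,40,2],[0,0,0],85],
  [[-25,40,2],[0,0,0],85],
  [[-25,40,2],[0,0,0],85],
  [[-25,40,2],[0,0,0],85],
  [[-25,40,2],[0,0,0],85],
  [[-25,40,2],[0,0,0],85],
  [[-25,40,2],[0,0,0],85],
  [[0,0,0],[0,0,0],85],
])

```text
clock: 1.7
position: [534.7, -119.9, 206.4]
ee_rot: [0.021, 1.0, 0.0, -0.0]
contact_force: [-1.6, -0.4, -0.2]
gripper_width: 85.3
grasp_force: 0.0
```

send_rows([
  [[-25,38,2],[0,0,0],85],
  [[-25,38,2],[0,0,0],85],
  [[-24,36,2],[0,0,0],85],
  [[0,0,0],[0,0,0],85],
  [[0,0,0],[0,0,0],85],
])

```text
clock: 2.2
position: [611.2, -15.2, 200.3]
ee_rot: [0.024, 1.0, -0.0, -0.001]
contact_force: [0.4, 0.1, -0.2]
gripper_width: 84.8
grasp_force: 0.0
```

```bash
cat >> h.py <<'E'
def snap(n,f):
    s=monitor.read_state(); ci=camera_info(n); im=get_image(n)
    cv2.imwrite(f"pics/{f}.png",im[:,:,::-1]); np.savez(f"pics/{f}.npz",**ci); 
    open("log.txt","a").write(repr((s["joints"].tolist(),s["position"].tolist(),s["ee_rot"].tolist()))+"\n")
    return s,ci,im
E
python3 - <<'E'
from h import *
np.set_printoptions(precision=2,suppress=True)
s,ci,im=snap("wrist","w1"); print(s["position"],s["ee_rot"],s["joints"])
for a,c,r in blobs(im,(105,110,40),(125,255,255),60): print(a,c,w(c,100,ci),r[1:])
E
```

```text
[611.23 -15.21 200.27] [ 0.02  1.   -0.   -0.  ] [ 0.24  0.39 -0.07 -0.   -1.12 -1.86]
4493 [484.52  18.17] [487.75 120.41 100.  ] ((43.0, 169.0), 90.0)
760 [290.04 213.32] [613.9   -8.46 100.  ] ((66.0, 14.0), 90.0)
```

View pics/w1.png

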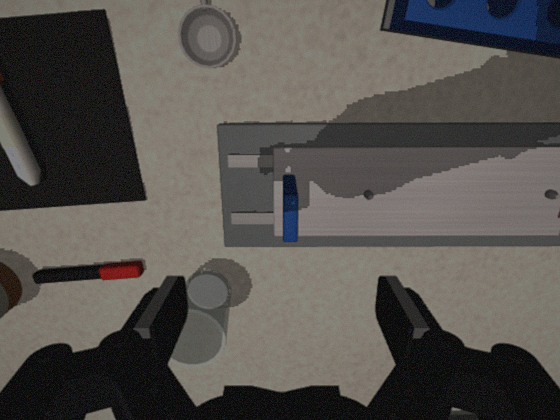

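The wrist view shows the handle at cols 284–297, rows 176–241, which puts it about 5 mm in +y from the TCP. I'll descend and grip it.

send_rows([
  [[-3,5,34],[0,0,0],85],
  [[0,0,45],[0,0,0],85],
  [[0,0,45],[0,0,0],85],
  [[0,0,10],[0,0,0],85],
  [[0,0,0],[0,0,0],0],
  [[0,0,0],[0,0,0],0],
  [[0,0,0],[0,0,0],0],
  [[0,0,0],[0,0,0],0],
])

```text
clock: 3.05
position: [616.1, -10.5, 69.6]
ee_rot: [0.024, 1.0, 0.0, 0.002]
contact_force: [0.0, 0.7, 0.5]
gripper_width: 27.9
grasp_force: 0.0
```

send_rows([
  [[0,0,0],[0,0,0],0],
  [[0,0,0],[0,0,0],0],
  [[0,-5,0],[0,0,0],0],
  [[0,-5,0],[0,0,0],0],
  [[0,-10,0],[0,0,0],0],
  [[0,-10,0],[0,0,0],0],
  [[0,-10,0],[0,0,0],0],
  [[0,0,0],[0,0,0],0],
])

```text
clock: 3.85
position: [613.9, -51.0, 69.0]
ee_rot: [0.024, 1.0, -0.0, 0.001]
contact_force: [-0.6, -0.5, 5.2]
gripper_width: 11.5
grasp_force: 59.2
```

send_rows([
  [[0,-10,0],[0,0,0],0],
  [[0,-10,0],[0,0,0],0],
  [[0,-5,0],[0,0,0],0],
  [[0,-5,0],[0,0,0],0],
  [[0,0,0],[0,0,0],0],
  [[0,0,0],[0,0,0],0],
])

```text
clock: 4.45
position: [613.5, -63.2, 69.0]
ee_rot: [0.022, 1.0, 0.009, 0.003]
contact_force: [-8.1, 63.3, 13.9]
gripper_width: 11.0
grasp_force: 66.1
```

send_rows([
  [[0,-3,0],[0,0,0],0],
  [[0,-3,0],[0,0,0],0],
  [[0,-2,0],[0,0,0],0],
  [[0,0,0],[0,0,0],0],
  [[0,0,0],[0,0,0],0],
])

```text
clock: 4.95
position: [613.5, -63.5, 69.0]
ee_rot: [0.021, 1.0, 0.013, 0.004]
contact_force: [-9.7, 90.6, 17.0]
gripper_width: 11.0
grasp_force: 76.4
```

The carriage reached its stop at y≈-63. I'll relieve the load, release and lift.

send_rows([
  [[0,12,0],[0,0,0],0],
  [[0,11,0],[0,0,0],0],
  [[0,0,0],[0,0,0],0],
  [[0,0,0],[0,0,0],60],
  [[0,0,0],[0,0,0],60],
  [[0,0,0],[0,0,0],60],
  [[0,0,-45],[0,0,0],85],
  [[0,0,-45],[0,0,0],85],
])

```text
clock: 5.75
position: [610.9, -67.0, 156.3]
ee_rot: [0.025, 1.0, -0.001, -0.003]
contact_force: [1.3, -0.7, 0.5]
gripper_width: 82.5
grasp_force: 0.0
```

send_rows([
  [[0,0,-6],[0,0,-0.143],85],
  [[0,0,-6],[0,0,-0.143],85],
  [[0,0,-6],[0,0,-0.143],85],
  [[0,0,-6],[0,0,-0.143],85],
  [[0,0,-6],[0,0,-0.143],85],
  [[0,0,-6],[0,0,-0.143],85],
  [[0,0,-6],[0,0,-0.143],85],
  [[0,0,0],[0,0,-0.143],85],
])

```text
clock: 6.55
position: [612.4, -66.8, 199.8]
ee_rot: [-0.523, 0.852, -0.0, 0.0]
contact_force: [-0.4, -0.1, -0.0]
gripper_width: 85.1
grasp_force: 0.0
```

send_rows([
  [[0,0,0],[0,0,-0.143],85],
  [[0,0,0],[0,0,-0.143],85],
  [[0,0,0],[0,0,-0.141],85],
  [[-42,-1,0],[0,0,0],85],
  [[-42,-1,0],[0,0,0],85],
  [[-42,-1,0],[0,0,0],85],
  [[-42,0,0],[0,0,0],85],
  [[0,0,0],[0,0,0],85],
])

```text
clock: 7.35
position: [623.5, 105.3, 198.5]
ee_rot: [-0.691, 0.723, 0.0, -0.0]
contact_force: [0.1, 0.2, -0.1]
gripper_width: 84.8
grasp_force: 0.0
```

send_rows([
  [[0,0,0],[0,0,0],85],
  [[0,0,0],[0,0,0],85],
])

```text
clock: 7.55
position: [623.1, 100.6, 198.9]
ee_rot: [-0.689, 0.724, 0.0, -0.001]
contact_force: [-0.6, -0.3, 0.1]
gripper_width: 85.0
grasp_force: 0.0
```

```bash
python3 - <<'E'
from h import *
np.set_printoptions(precision=2,suppress=True)
s,ci,im=snap("wrist","w2"); print(s["position"],s["ee_rot"],s["joints"])
t,ct,it=snap("top","t2")
seat=np.array([621.7,101,41]);d=np.array([.049,.999,0])
print([p(seat+k*d,ci) for k in(-88,88)],[p(seat+k*d,ct) for k in(-88,88)])
E
```

```text
[623.09 100.64 198.92] [-0.69  0.72  0.   -0.  ] [ 0.42  0.42 -0.02  0.   -1.13 -0.47]
[array([282.21,  88.58]), array([282.16, 273.39])] [array([259.47, 200.12]), array([188.95, 197.47])]
```

View pics/w2.png

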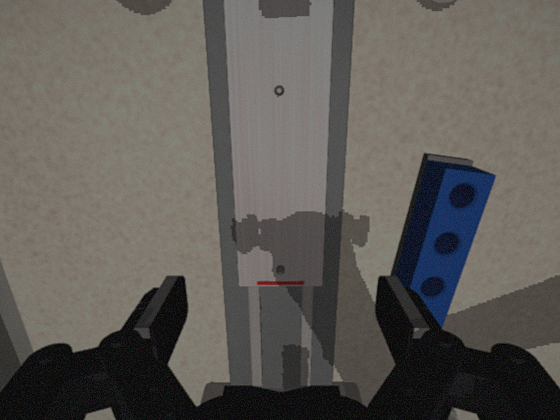

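The near peg is at (279,90) and the far peg at (280,268); the carriage is out. I'll refine the peg centres, then hover over the rack.

```bash
python3 - <<'E'
from h import *
im=cv2.imread("pics/w2.png"); 
a=cv2.resize(im[70:110,255:305],None,fx=8,fy=8,interpolation=cv2.INTER_CUBIC);b=cv2.resize(im[248:288,255:305],None,fx=8,fy=8,interpolation=cv2.INTER_CUBIC)
t=cv2.imread("pics/t2.png"); c=cv2.resize(t[180:220,175:275],None,fx=8,fy=8,interpolation=cv2.INTER_CUBIC)
cv2.imwrite("pics/c2.png",np.vstack([np.hstack([a,b*2]),c[:240]]).clip(0,255))
E
```

```text
(no output)
```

View pics/c2.png

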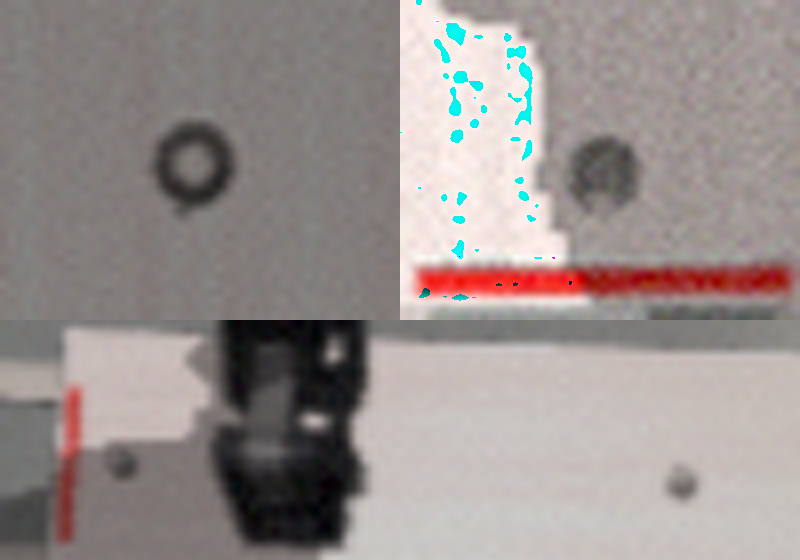

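send_rows([
  [[0,0,0],[0,0,0.14],85],
  [[-12,41,0],[0,0,0],85],
  [[-13,41,0],[0,0,0],85],
  [[-12,41,0],[0,0,0],85],
  [[-13,41,0],[0,0,0],85],
  [[0,0,0],[0,0,0],85],
  [[0,0,0],[0,0,0],85],
])

```text
clock: 8.35
position: [471.3, 181.5, 200.1]
ee_rot: [-0.638, 0.77, -0.0, 0.001]
contact_force: [0.4, 0.5, 1.0]
gripper_width: 85.2
grasp_force: 0.0
```

```bash
python3 - <<'E'
from h import *
np.set_printoptions(precision=2,suppress=True)
c2=dict(np.load("pics/w2.npz")); A=w((278.8,90.2),36,c2);B=w((280,269),36,c2); print("pegs",A,B,"seat",(A+B)/2,np.linalg.norm(A-B),"slide angle",np.degrees(np.arctan2(*(B-A)[:2])))
ct=dict(np.load("pics/t2.npz")); A=w((259.9,199.9),38,ct);B=w((189.75,197),38,ct); print("top",A,B,(A+B)/2)
s,ci,im=snap("wrist","w3"); print(s["position"],s["ee_rot"])
for a,c,r in blobs(im,(105,110,70),(125,255,255),60): print(a,c,r,w(c,52,ci))
for k in(-72,-24,24,72): print(p([471.3+.188*k,180.6+.982*k,52],ci))
E
```

```text
pegs [620.33  14.19  36.  ] [628.08 186.6   36.  ] seat [624.21 100.39  36.  ] 172.57613807219968 slide angle 2.574081362426458
top [618.68  12.1   38.  ] [627.95 187.52  38.  ] [623.32  99.81  38.  ]
[471.34 181.53 200.07] [-0.64  0.77 -0.    0.  ]
5683 [280.11 147.79] ((280.0, 152.5), (141.0, 54.0), 90.0) [464.72 142.48  52.  ]
606 [267.57 270.1 ] ((272.5, 265.5), (37.0, 29.0), 90.0) [499.01 256.88  52.  ]
[280.98 107.29]
[280.9  164.67]
[280.84 216.18]
[280.78 262.67]
```

View pics/w3.png

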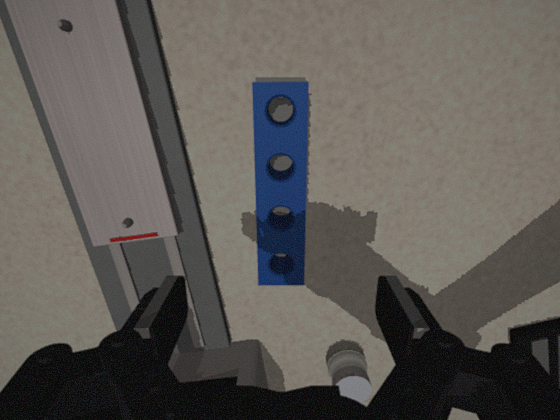

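The wells appear at (281,108), (281,165), (281,217) and (281,264), within 1 px of prediction, so the TCP is centred on the rack. I'll descend and grip.

send_rows([
  [[0,0,45],[0,0,0],85],
  [[0,0,45],[0,0,0],85],
  [[0,0,45],[0,0,0],85],
  [[0,0,30],[0,0,0],85],
  [[0,0,20],[0,0,0],70],
  [[0,0,0],[0,0,0],55],
  [[0,0,0],[0,0,0],30],
  [[0,0,0],[0,0,0],30],
])

```text
clock: 9.2
position: [472.5, 181.9, 15.2]
ee_rot: [-0.637, 0.771, -0.0, 0.001]
contact_force: [-0.4, 0.4, -2.2]
gripper_width: 45.6
grasp_force: 61.7
```

send_rows([
  [[0,0,0],[0,0,0],30],
  [[0,0,0],[0,0,0],30],
  [[0,0,-10],[0,0,0],30],
  [[0,0,-30],[0,0,0],30],
  [[0,0,-30],[0,0,0],30],
  [[0,0,0],[0,0,0],30],
])

```text
clock: 9.8
position: [474.2, 183.8, 89.3]
ee_rot: [-0.638, 0.77, -0.001, 0.005]
contact_force: [0.4, -0.0, -2.3]
gripper_width: 45.1
grasp_force: 62.4
```

send_rows([
  [[0,0,0],[0,0,-0.14],30],
  [[19,-39,0],[0,0,0],30],
  [[18,-39,0],[0,0,0],30],
  [[19,-39,0],[0,0,0],30],
  [[18,-39,0],[0,0,0],30],
  [[0,0,0],[0,0,0],30],
  [[0,0,0],[0,0,0],30],
  [[0,0,0],[0,0,0],30],
])

```text
clock: 10.6
position: [622.3, 100.5, 83.7]
ee_rot: [-0.69, 0.724, 0.001, -0.001]
contact_force: [-0.6, -0.2, -2.9]
gripper_width: 45.3
grasp_force: 65.3
```

```bash
python3 - <<'E'
from h import *
np.set_printoptions(precision=2,suppress=True)
s,ci,im=snap("wrist","w4"); print(s["position"],Ro.from_quat(s["ee_rot"]).as_matrix(), s["contact_force"],s["gripper_width"])
t,ct,it=snap("top","t4"); si,cs,ii=snap("side","s4")
R=Ro.from_quat(s["ee_rot"]).as_matrix(); 
def tz(q,zt): # wrist px to tool xy at tool height zt, level tool
    X=w(q,s["position"][2]-zt,ci); return R.T@(X-s["position"])
zt=52-15.2
print("expected wells px",[p(s["position"]+R@np.array([k,0,-zt]),ci) for k in(-100,-72,-24,24,72,100)])
a=cv2.resize(im[60:340,180:400,::-1],None,fx=2,fy=2); b=cv2.resize(it[165:235,150:310,::-1],None,fx=2.25,fy=2.25)
b=cv2.resize(it[170:225,165:285,::-1],None,fx=2.9,fy=2.9,interpolation=cv2.INTER_CUBIC); o=np.zeros((560,800,3),np.uint8);o[:,:440]=a;o[:b.shape[0],440:440+b.shape[1]]=b[:,:360]
e=cv2.resize(ii[210:310,150:300,::-1],None,fx=2.4,fy=2.4);o[200:200+e.shape[0],440:440+e.shape[1]]=e[:,:360];cv2.imwrite("pics/c4.png",o)
E
```

```text
[622.33 100.49  83.73] [[-0.05 -1.   -0.  ]
 [-1.    0.05 -0.  ]
 [ 0.    0.   -1.  ]] [-0.59 -0.24 -2.94] 45.31630332132818
expected wells px [array([281.16, 504.21]), array([281.15, 463.17]), array([281.13, 379.73]), array([281.1, 274.1]), array([281.06, 136.07]), array([281.03,  34.08])]
```

View pics/c4.png

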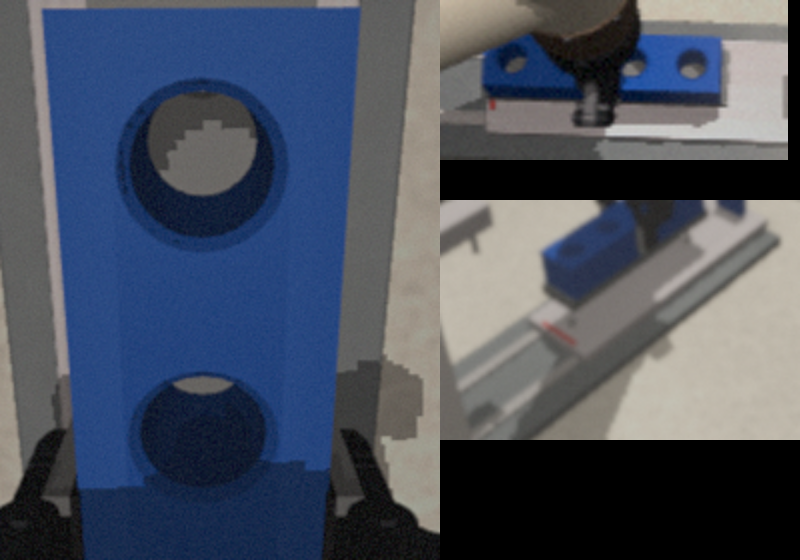

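```bash
python3 - <<'E'
from h import *
np.set_printoptions(precision=2,suppress=True)
im=cv2.imread("pics/t4.png")[:,:,::-1]; ct=dict(np.load("pics/t4.npz"))
hsv=cv2.cvtColor(im,cv2.COLOR_RGB2HSV).astype(int)
for r in(184,186,188): print(r,[(c,hsv[r,c,0],hsv[r,c,1],hsv[r,c,2]) for c in list(range(177,184))+list(range(258,267))])
T=np.array([622.33,100.49,83.73]); d=np.array([.049,.999,0]); n=np.array([.999,-.049,0])
for k in(-95,-72,-24,24,72,95): print(k,[p(T+k*d+j*n+[0,0,36.8],ct).round(1).tolist() for j in(-23,0,23)])
E
```

```text
184 [(177, np.int64(20), np.int64(50), np.int64(108)), (178, np.int64(21), np.int64(46), np.int64(105)), (179, np.int64(18), np.int64(44), np.int64(99)), (180, np.int64(21), np.int64(46), np.int64(95)), (181, np.int64(19), np.int64(46), np.int64(94)), (182, np.int64(21), np.int64(41), np.int64(88)), (183, np.int64(18), np.int64(52), np.int64(83)), (258, np.int64(110), np.int64(164), np.int64(165)), (259, np.int64(111), np.int64(163), np.int64(163)), (260, np.int64(110), np.int64(163), np.int64(161)), (261, np.int64(113), np.int64(119), np.int64(154)), (262, np.int64(126), np.int64(21), np.int64(170)), (263, np.int64(7), np.int64(12), np.int64(186)), (264, np.int64(0), np.int64(12), np.int64(189)), (265, np.int64(176), np.int64(9), np.int64(190)), (266, np.int64(11), np.int64(11), np.int64(188))]
186 [(177, np.int64(19), np.int64(45), np.int64(90)), (178, np.int64(16), np.int64(50), np.int64(87)), (179, np.int64(16), np.int64(47), np.int64(82)), (180, np.int64(18), np.int64(48), np.int64(80)), (181, np.int64(18), np.int64(18), np.int64(69)), (182, np.int64(144), np.int64(19), np.int64
[... 942 characters left out ...]
1), np.int64(163), np.int64(164)), (260, np.int64(111), np.int64(159), np.int64(164)), (261, np.int64(111), np.int64(143), np.int64(146)), (262, np.int64(115), np.int64(48), np.int64(122)), (263, np.int64(0), np.int64(2), np.int64(126)), (264, np.int64(17), np.int64(12), np.int64(148)), (265, np.int64(8), np.int64(17), np.int64(184)), (266, np.int64(8), np.int64(20), np.int64(194))]
-95 [[261.3, 201.5], [261.7, 191.9], [262.2, 182.3]]
-72 [[251.4, 201.2], [251.8, 191.5], [252.3, 182.0]]
-24 [[230.6, 200.4], [231.2, 190.7], [231.7, 181.2]]
24 [[209.8, 199.6], [210.5, 190.0], [211.1, 180.4]]
72 [[189.1, 198.8], [189.9, 189.2], [190.6, 179.6]]
95 [[179.2, 198.4], [180.0, 188.8], [180.7, 179.3]]
```

Both cameras agree on a correction of about -1.7 mm in y and +1.3 mm in x. I'll lower in stages.

send_rows([
  [[1.7,-1.3,10],[0,0,0],30],
  [[0,0,12],[0,0,0],30],
  [[0,0,4],[0,0,0],30],
  [[0,0,3],[0,0,0],30],
  [[0,0,2],[0,0,0],30],
  [[0,0,0],[0,0,0],30],
  [[0,0,0],[0,0,0],30],
])

```text
clock: 11.45
position: [625.2, 98.7, 53.6]
ee_rot: [-0.69, 0.724, -0.0, 0.0]
contact_force: [-0.4, -0.0, -2.3]
gripper_width: 45.2
grasp_force: 65.3
```

send_rows([
  [[0,0,0],[0,0,0],30],
  [[0,0,2],[0,0,0],30],
  [[0,0,2],[0,0,0],30],
  [[0,0,0],[0,0,0],30],
])

```text
clock: 11.85
position: [624.7, 98.5, 48.9]
ee_rot: [-0.69, 0.724, 0.0, -0.0]
contact_force: [-0.7, -0.8, -2.3]
gripper_width: 45.6
grasp_force: 65.3
```

Still no resistance with the underside at about 34 mm, so the pegs are in the holes. I'll continue to the plate.

send_rows([
  [[0,0,2],[0,0,0],30],
  [[0,0,1],[0,0,0],30],
  [[0,0,1],[0,0,0],30],
  [[0,0,0],[0,0,0],30],
  [[0,0,0],[0,0,0],30],
])

```text
clock: 12.35
position: [625.0, 98.7, 45.3]
ee_rot: [-0.69, 0.724, -0.0, -0.0]
contact_force: [0.8, -0.3, -2.9]
gripper_width: 45.2
grasp_force: 65.3
```

send_rows([
  [[0,0,0],[0,0,0],55],
  [[0,0,0],[0,0,0],70],
  [[0,0,0],[0,0,0],85],
  [[0,0,-40],[0,0,0],85],
  [[0,0,-45],[0,0,0],85],
  [[0,0,-45],[0,0,0],85],
  [[0,0,-30],[0,0,0],85],
  [[0,0,0],[0,0,0],85],
])

```text
clock: 13.15
position: [627.9, 99.3, 212.1]
ee_rot: [-0.69, 0.724, -0.003, 0.006]
contact_force: [-0.4, -0.2, 0.3]
gripper_width: 85.1
grasp_force: 0.0
```

send_rows([
  [[0,0,0],[0,0,0],85],
])

```text
clock: 13.25
position: [625.0, 98.8, 206.3]
ee_rot: [-0.69, 0.724, -0.0, 0.001]
contact_force: [-0.4, -0.2, -1.4]
gripper_width: 85.2
grasp_force: 0.0
```

```bash
python3 - <<'E'
from h import *
np.set_printoptions(precision=2,suppress=True)
s,ci,im=snap("wrist","w5"); print(s["position"],s["ee_rot"])
si,cs,ii=snap("side","s5"); t,ct,it=snap("top","t5")
for k in(-95,-72,-24,24,72,95): print(k,p([624.5+.049*k,99.3+.999*k,82],ci),p([624.5+.049*k,99.3+.999*k,82],ct))
a=cv2.resize(im[20:380,180:380],None,fx=1.65,fy=1.65,interpolation=cv2.INTER_CUBIC)[:590]
b=cv2.resize(ii[200:310,140:300],None,fx=2.8,fy=2.8,interpolation=cv2.INTER_CUBIC); c=cv2.resize(it[170:230,160:310],None,fx=3,fy=3,interpolation=cv2.INTER_CUBIC)
o=np.zeros((590,800,3),np.uint8);o[:,:330]=a[:590,:330];o[:308,330:778]=b;o[320:500,330:780]=c;cv2.imwrite("pics/c5.png",o[:,:,::-1])
E
```

```text
[624.99  98.81 206.28] [-0.69  0.72 -0.    0.  ]
-95 [281.84  77.9 ] [262.6  195.07]
-72 [281.8  110.37] [253.04 194.71]
-24 [281.73 172.27] [233.1  193.96]
24 [281.66 227.33] [213.16 193.21]
72 [281.6  276.63] [193.24 192.47]
95 [281.58 298.48] [183.7  192.11]
```

View pics/c5.png

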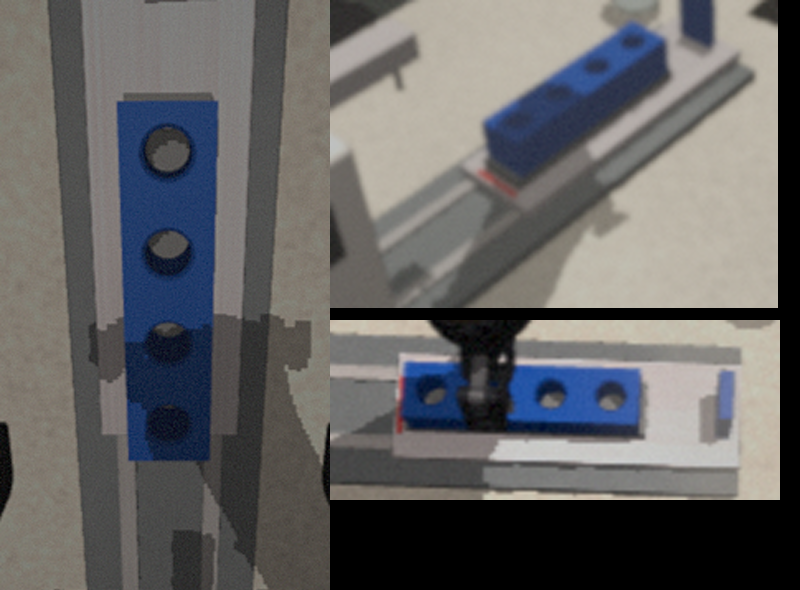

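The rack sits flat on the carriage over both pegs. Its wells are at about wrist (281,112), (281,172), (281,227) and (281,276), within about 1 mm of prediction. Next I'll go over the mat to look at the tubes.

send_rows([
  [[0,0,-3],[0,0,0.138],85],
  [[0,0,-3],[0,0,0.138],85],
  [[0,0,-3],[0,0,0.138],85],
  [[0,0,-3],[0,0,0.138],85],
  [[0,0,-3],[0,0,0.138],85],
  [[0,0,-3],[0,0,0.138],85],
  [[0,0,-3],[0,0,0.138],85],
  [[0,0,-3],[0,0,0.138],85],
])

```text
clock: 14.2
position: [624.4, 98.5, 227.6]
ee_rot: [-0.205, 0.979, -0.0, -0.002]
contact_force: [0.5, -0.0, -0.2]
gripper_width: 85.1
grasp_force: 0.0
```

send_rows([
  [[0,0,0],[0,0,0.138],85],
  [[0,0,0],[0,0,0.138],85],
  [[0,0,0],[0,0,0.138],85],
  [[7,-46,0],[0,0,0],85],
  [[7,-46,0],[0,0,0],85],
  [[7,-46,0],[0,0,0],85],
  [[7,-46,0],[0,0,0],85],
  [[7,-46,0],[0,0,0],85],
])

```text
clock: 15.0
position: [590.0, -133.2, 227.8]
ee_rot: [-0.003, 1.0, -0.0, -0.001]
contact_force: [1.3, -0.6, -0.1]
gripper_width: 85.1
grasp_force: 0.0
```

send_rows([
  [[7,-46,0],[0,0,0],60],
  [[7,-46,0],[0,0,0],60],
  [[7,-46,0],[0,0,0],60],
  [[7,-46,0],[0,0,0],60],
  [[7,-46,0],[0,0,0],60],
  [[0,0,0],[0,0,0],60],
  [[0,0,0],[0,0,0],60],
])

```text
clock: 15.7
position: [556.2, -362.6, 227.2]
ee_rot: [-0.001, 1.0, 0.001, -0.002]
contact_force: [-0.1, 0.4, 0.1]
gripper_width: 60.0
grasp_force: 0.0
```

```bash
cat >> h.py <<'E'
def tubes(im,ci,z=15):
    """orange caps + white body axis in an image over the mat -> list of (cap centre, foot-ward unit dir) in world"""
    out=[]; hsv=cv2.cvtColor(im,cv2.COLOR_RGB2HSV)
    wm=cv2.inRange(hsv,np.array((0,0,105)),np.array((180,70,255)))
    n,l,s,c=cv2.connectedComponentsWithStats(cv2.morphologyEx(wm,cv2.MORPH_CLOSE,np.ones((3,3))))
    for a,cc,r in blobs(im,(3,150,90),(20,255,255),40):
        best=None
        for i in range(1,n):
            px=np.argwhere(l==i)[:,::-1].astype(float)
            if len(px)<60 or len(px)>9000: continue
            d=np.linalg.norm(px-cc,axis=1)
            if d.min()<40 and d.max()<220 and (best is None or d.min()<best[0]): best=(d.min(),px)
        if best is None: print("cap without body",a,cc); continue
        W=np.array([w(q,z-1,ci)[:2] for q in best[1][::3]]); C=w(cc,z,ci)[:2]; m=W.mean(0)
        u=np.linalg.svd(W-m)[2][0]; u*=np.sign(u@(m-C)); out.append((a,C,m,u,(W-m)@u,cc))
    return out
E
python3 - <<'E'
from h import *
np.set_printoptions(precision=1,suppress=True)
s,ci,im=snap("wrist","w6"); print(s["position"],s["ee_rot"],s["joints"].round(3))
for a,C,m,u,q,cc in tubes(im,ci): print(a,"px",cc,"cap",C,"body",m,"ang",np.degrees(np.arctan2(u[1],u[0])),"ext",q.min(),q.max(), "foot",m+u*q.max(),"cap along",(C-m)@u,"off",np.cross(u,C-m))
E
```

```text
[ 556.2 -362.6  227.2] [-0.  1.  0. -0.] [-0.3  0.5  0.1 -0.  -1.2 -1.2]
cap without body 2472 [281.6 360.3]
513 px [358.9 117.1] cap [ 494.2 -283.1] body [ 551.1 -274.7] ang 9.211506010882003 ext -45.29187401404534 52.593844188899084 foot [ 603.1 -266.3] cap along -57.57432446652457 off 0.7696807915032604
508 px [194.2 122.8] cap [ 500.1 -451.4] body [ 555.  -437.4] ang 12.291871570067308 ext -45.63266419959705 53.05457637242719 foot [ 606.8 -426.1] cap along -56.619174665729304 off -1.9856603301635722
500 px [287.9 124.2] cap [ 501.4 -355.4] body [ 557.9 -360.8] ang -4.892393984368601 ext -45.15852117998469 52.79224024863078 foot [ 610.5 -365.3] cap along -56.8081365982751 off 0.465795776797127<stdin>:4: DeprecationWarning: Arrays of 2-dimensional vectors are deprecated. Use arrays of 3-dimensional vectors instead. (deprecated in NumPy 2.0)
```

View pics/w6.png

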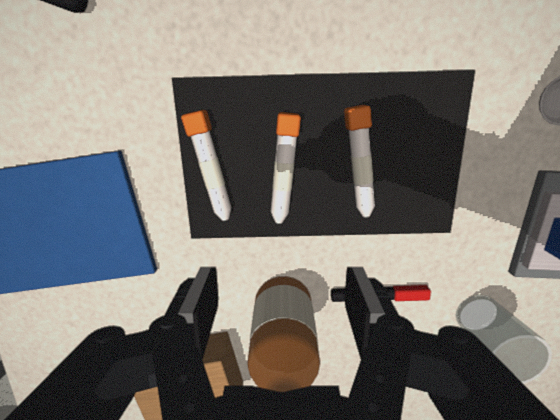

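Three tubes on the mat: caps at (359,117), (194,123) and (288,124), feet pointing down in the image (+x). I'll pick the rightmost first, moving above it with a slight tilt.

send_rows([
  [[10,40,40],[0,0,0],60],
  [[10,43,20],[0,0,0],60],
  [[0,0,40],[0,0,-0.082],60],
  [[0,0,30],[0,0,-0.082],60],
  [[0,0,0],[0,-0.105,0],60],
  [[0,0,0],[0,-0.105,0],60],
  [[0,0,0],[0,0,0],60],
  [[0,0,0],[0,0,0],60],
])

```text
clock: 16.55
position: [538.4, -283.1, 105.0]
ee_rot: [-0.085, 0.991, 0.009, 0.104]
contact_force: [-0.3, -0.6, 0.7]
gripper_width: 60.0
grasp_force: 0.0
```

```bash
python3 - <<'E'
from h import *
np.set_printoptions(precision=1,suppress=True)
s,ci,im=snap("wrist","w7"); print(s["position"],Ro.from_quat(s["ee_rot"]).as_matrix().round(3),s["joints"].round(3))
for a,C,m,u,q,cc in tubes(im,ci): print(a,"px",cc,"cap",C,"body",m,"ang",np.degrees(np.arctan2(u[1],u[0])),"foot",m+u*q.max(),"len",q.max()-(C-m)@u+11)
print(toolmove([536.9,-279.3,7.1]))
E
```

```text
[ 538.4 -283.1  105. ] [[-1.  -0.2  0.2]
 [-0.2  1.   0. ]
 [-0.2 -0.  -1. ]] [-0.3  0.4 -0.3 -0.1 -0.7 -1. ]
1844 px [22.8 95.7] cap [ 500.  -449.4] body [ 552.8 -437.6] ang 12.490770925643062 foot [ 607.1 -425.5] len 120.74612665994755
1674 px [178.1 122.8] cap [ 500.9 -355.9] body [ 556.9 -360.5] ang -5.057319093645032 foot [ 611.  -365.3] len 121.48130194926529
1468 px [290.8 131.2] cap [ 494.1 -284.4] body [ 549.3 -274.8] ang 9.663986332572126 foot [ 603.1 -265.7] len 121.55034333898621
[21.6  4.3 95.5]
```

send_rows([
  [[7.5,1.8,32],[0,0,0],60],
  [[7,1.8,32],[0,0,0],60],
  [[7,1.8,20],[0,0,0],60],
  [[0,0,8],[0,0,0],60],
  [[0,0,3.5],[0,0,0],60],
  [[0,0,0],[0,0,0],60],
  [[0,0,0],[0,0,0],60],
])

```text
clock: 17.3
position: [537.3, -279.0, 7.9]
ee_rot: [-0.084, 0.991, 0.008, 0.106]
contact_force: [0.4, -0.0, 0.8]
gripper_width: 60.1
grasp_force: 0.0
```

send_rows([
  [[0,0,0],[0,0,0],10],
  [[0,0,0],[0,0,0],10],
  [[0,0,0],[0,0,0],10],
  [[0,0,0],[0,0,0],10],
  [[0,0,0],[0,0,0],10],
  [[0,0,-30],[0,0,0],10],
  [[0,0,-40],[0,0,0],10],
  [[0,0,-40],[0,0,0],10],
])

```text
clock: 18.1
position: [512.5, -282.5, 114.4]
ee_rot: [-0.084, 0.991, 0.009, 0.103]
contact_force: [0.3, -0.2, 0.1]
gripper_width: 17.6
grasp_force: 59.0
```

```bash
python3 - <<'E'
from h import *
np.set_printoptions(precision=3,suppress=True)
s,ci,im=snap("wrist","w8"); print(s["position"],s["joints"],s["gripper_width"],s["grasp_force"])
si,cs,ii=snap("side","s8"); q=p(s["position"],cs).astype(int); print(q)
e=cv2.resize(ii[max(0,q[1]-70):q[1]+70,q[0]-80:q[0]+80],(480,420),interpolation=cv2.INTER_CUBIC)
o=np.hstack([im[:,180:400],e]);cv2.imwrite("pics/c8.png",o[:,:,::-1])
E
```

```text
[ 512.548 -282.503  114.407] [-0.277  0.364 -0.317 -0.139 -0.707 -1.028] 17.638090391242226 58.9921098947525
[344 166]
```

View pics/c8.png

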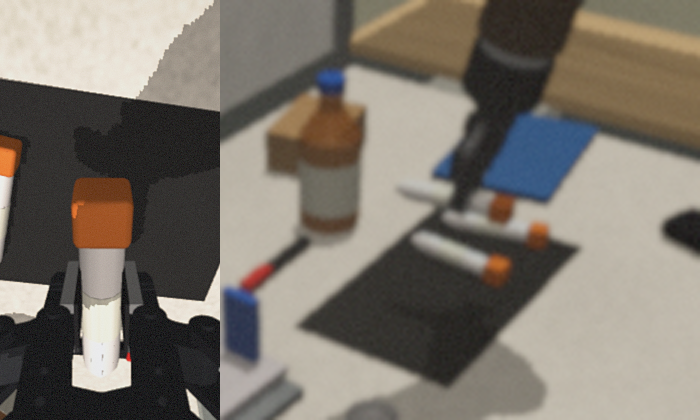

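The tube is held straight between the fingers with its cap towards the camera, and the other two are undisturbed. I'll plan the move up and the roll that brings the cap up.

```bash
cat >> h.py <<'E'
def upright(psi_deg,s=None,tilt=None,cap=None):
    """tool-frame rotvec taking the held tube (cap dir in tool frame) to cap-up with tool azimuth psi"""
    s=s or monitor.read_state(); R=Ro.from_quat(s["ee_rot"])
    c=np.array(cap,float) if cap is not None else np.array([np.cos(tilt),0,-np.sin(tilt)])
    b=np.cross([0,1,0],c) # third axis, ~ -z_tool... frame (c, y, b)
    F=np.c_[c,[0,1,0],np.cross(c,[0,1,0])]
    ps=np.radians(psi_deg); up=np.array([0,0,1.]); az=np.array([np.cos(ps),np.sin(ps),0])
    G=np.c_[up,np.cross(az,up),az]
    return (R.inv()*Ro.from_matrix(G@F.T)).as_rotvec()
E
python3 - <<'E'
from h import *
np.set_printoptions(precision=3,suppress=True)
print(toolmove([600,-100,330]))
for t in(0.208,):
  for ps in(0,20,40): v=upright(ps,tilt=t); print(ps,v,np.linalg.norm(v))
E
```

```text
[-157.053  166.065 -180.979]
0 [ 1.629  0.175 -2.535] 3.018215710991207
20 [-1.631  0.2    2.534] 3.0197247904649087
40 [-1.476  0.531  2.291] 2.7763833888895055
```

send_rows([
  [[-22.4,23.7,-25.9],[0,0,0],10],
  [[-22.4,23.7,-25.9],[0,0,0],10],
  [[-22.4,23.7,-25.9],[0,0,0],10],
  [[-22.4,23.7,-25.9],[0,0,0],10],
  [[-22.4,23.7,-25.9],[0,0,0],10],
  [[-22.4,23.7,-25.9],[0,0,0],10],
  [[-22.4,23.7,-25.9],[0,0,0],10],
  [[0,0,0],[0,0,0],10],
])

```text
clock: 19.0
position: [602.6, -97.3, 328.4]
ee_rot: [-0.086, 0.99, 0.008, 0.109]
contact_force: [0.8, -0.4, -0.0]
gripper_width: 17.7
grasp_force: 59.0
```

send_rows([
  [[0,0,0],[-0.0777,0.0095,0.1207],10],
  [[0,0,0],[-0.0777,0.0095,0.1207],10],
  [[0,0,0],[-0.0777,0.0095,0.1207],10],
  [[0,0,0],[-0.0777,0.0095,0.1207],10],
  [[0,0,0],[-0.0777,0.0095,0.1207],10],
  [[0,0,0],[-0.0777,0.0095,0.1207],10],
  [[0,0,0],[-0.0777,0.0095,0.1207],10],
  [[0,0,0],[0,0,0],10],
])

```text
clock: 19.8
position: [598.7, -101.6, 321.5]
ee_rot: [0.303, 0.902, 0.306, 0.033]
contact_force: [-0.1, -0.1, -0.8]
gripper_width: 17.7
grasp_force: 59.0
```

```bash
python3 - <<'E'
from h import *
np.set_printoptions(precision=3,suppress=True)
s=monitor.read_state(); print(s["position"],s["joints"],s["gripper_width"],s["grasp_force"]); print(upright(20,tilt=.208),upright(40,tilt=.208))
open("log.txt","a").write(repr((s["joints"].tolist(),s["position"].tolist(),s["ee_rot"].tolist()))+"\n")
E
```

```text
[ 598.657 -101.619  321.524] [-0.237  0.292  0.184 -0.626 -1.37  -1.882] 17.6690911362943 59.020010232925415
[-1.094  0.136  1.672] [-0.831  0.364  1.516]
```

send_rows([
  [[0,0,0],[-0.078,0.0097,0.1194],10],
  [[0,0,0],[-0.078,0.0097,0.1194],10],
  [[0,0,0],[-0.078,0.0097,0.1194],10],
  [[0,0,0],[-0.078,0.0097,0.1194],10],
  [[0,0,0],[-0.078,0.0097,0.1194],10],
  [[0,0,0],[-0.078,0.0097,0.1194],10],
  [[0,0,0],[-0.078,0.0097,0.1194],10],
  [[0,0,0],[0,0,0],10],
])

```text
clock: 20.6
position: [597.8, -99.7, 321.9]
ee_rot: [0.607, 0.593, 0.527, -0.044]
contact_force: [-0.8, -0.5, -0.1]
gripper_width: 17.9
grasp_force: 59.0
```

```bash
python3 - <<'E'
from h import *
np.set_printoptions(precision=3,suppress=True)
s=monitor.read_state(); print(s["position"],s["joints"],s["gripper_width"],s["grasp_force"]); print(upright(20,tilt=.208),upright(40,tilt=.208))
open("log.txt","a").write(repr((s["joints"].tolist(),s["position"].tolist(),s["ee_rot"].tolist()))+"\n")
E
```

```text
[597.825 -99.653 321.855] [-0.499  0.264 -0.003 -1.167 -1.265 -2.298] 17.872763139186876 59.035174548625946
[-0.551  0.068  0.839] [-0.23   0.187  0.737]
```

send_rows([
  [[0,0,0],[-0.0787,0.0097,0.12],10],
  [[0,0,0],[-0.0787,0.0097,0.12],10],
  [[0,0,0],[-0.0787,0.0097,0.12],10],
  [[0,0,0],[-0.0787,0.0097,0.12],10],
  [[0,0,0],[-0.0787,0.0097,0.12],10],
  [[0,0,0],[-0.0787,0.0097,0.12],10],
  [[0,0,0],[-0.0787,0.0097,0.12],10],
  [[0,0,0],[0,0,0],10],
])

```text
clock: 21.4
position: [598.5, -98.0, 323.7]
ee_rot: [0.764, 0.137, 0.621, -0.109]
contact_force: [-0.2, 0.6, 0.4]
gripper_width: 17.7
grasp_force: 59.0
```

```bash
python3 - <<'E'
from h import *
np.set_printoptions(precision=3,suppress=True)
s,ci,im=snap("wrist","w9"); print(s["position"],s["joints"],s["gripper_width"],s["grasp_force"]); print(upright(20,tilt=.208)); R=Ro.from_quat(s["ee_rot"]).as_matrix();print(R)
for a,c,r in blobs(im,(3,150,60),(20,255,255),100): print(a,c,r)
print("expect cap centre px",[p(s["position"]+R@(np.array([0,0,-6.5])+k*np.array([.978,0,-.207])),ci) for k in(30,41,52)])
# same for w8 (held, before roll)
E
```

```text
[598.487 -97.955 323.716] [-0.591  0.14  -0.338 -1.674 -0.921 -2.693] 17.703465158678775 59.04208391904831
[-0.003 -0.002  0.006]
[[ 0.192  0.345  0.919]
 [ 0.073 -0.939  0.337]
 [ 0.979  0.003 -0.205]]
4027 [281.665 213.203] ((281.5, 213.0), (70.0, 61.0), 90.0)
expect cap centre px [array([281.496, 228.82 ]), array([281.519, 206.201]), array([281.543, 181.577])]
```

The tube is upright and J4/J6 have margin. I'll check its verticality, the needle arm position and the move to the well.

```bash
python3 - <<'E'
from h import *
np.set_printoptions(precision=2,suppress=True)
ct=camera_info("top"); print("needle bar end",w((139,166),215,ct),w((139,181),215,ct))
s=monitor.read_state(); R=Ro.from_quat(s["ee_rot"]).as_matrix(); G=s["position"]-6.5*R[:,2]
si,cs,ii=snap("side","s9"); t,ct,it=snap("top","t9")
for n,im,ci in(("side",ii,cs),("top",it,ct)):
    print(n,"pred cap mid/foot",p(G+[0,0,41],ci),p(G-[0,0,68],ci))
    for a,c,r in blobs(im,(3,130,80),(20,255,255),15): print("  or",a,c)
q=p(G-[0,0,25],cs).astype(int)
h=cv2.cvtColor(ii,cv2.COLOR_RGB2HSV); 
for v in range(q[1]-10,q[1]+45,4):
    row=[u for u in range(q[0]-25,q[0]+25) if h[v,u,1]<60 and h[v,u,2]>150]; print(v,row[:1],row[-1:],np.mean(row) if row else None, p(G-[0,0,25],cs))
print(toolmove([634,173.3,215]))
cv2.imwrite("pics/c9.png",cv2.resize(ii[q[1]-70:q[1]+70,q[0]-80:q[0]+80,::-1],None,fx=4,fy=4,interpolation=cv2.INTER_CUBIC))
E
```

```text
needle bar end [652.45 264.31 215.  ] [619.33 262.7  215.  ]
side pred cap mid/foot [285.28  96.59] [285.49 137.97]
  or 86 [285.23  97.06]
  or 253 [300.53 138.47]
  or 39 [369.64 174.33]
  or 69 [356.16 185.54]
top pred cap mid/foot [318.56 169.5 ] [313.13 185.88]
  or 1485 [453.17 118.75]
  or 463 [414.04 151.86]
  or 136 [320.5  168.79]
  or 88 [447.06 246.28]
  or 96 [409.09 246.48]
112 [] [] None [285.41 122.28]
116 [] [] None [285.41 122.28]
120 [] [] None [285.41 122.28]
124 [] [] None [285.41 122.28]
128 [306] [309] 307.5 [285.41 122.28]
132 [] [] None [285.41 122.28]
136 [278] [281] 279.5 [285.41 122.28]
140 [271] [278] 274.5 [285.41 122.28]
144 [264] [278] 271.0 [285.41 122.28]
148 [260] [278] 269.0 [285.41 122.28]
152 [260] [278] 269.0 [285.41 122.28]
156 [260] [289] 274.5 [285.41 122.28]
160 [260] [289] 274.5 [285.41 122.28]
164 [260] [289] 274.5 [285.41 122.28]
[ -80.33 -244.89  145.57]
```

View pics/c9.png

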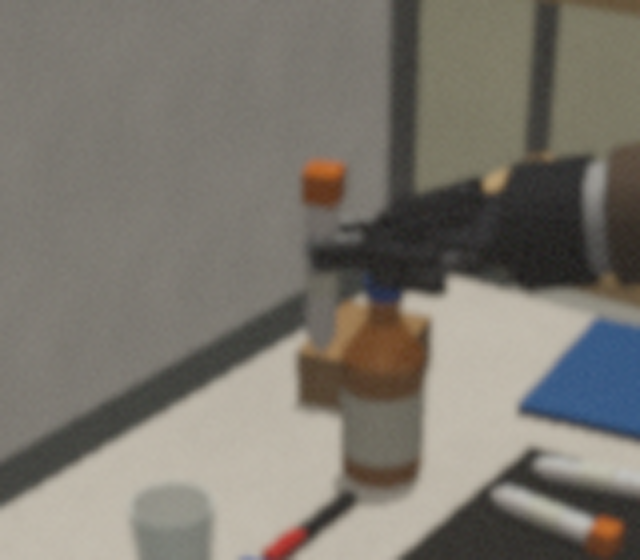

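The picture shows the tube vertical, cap up, at (323,183)–(323,345) in the crop. I'll carry it to above the well at +72.

send_rows([
  [[-11.5,-35,20.8],[0,0,0],10],
  [[-11.5,-35,20.8],[0,0,0],10],
  [[-11.5,-35,20.8],[0,0,0],10],
  [[-11.5,-35,20.8],[0,0,0],10],
  [[-11.5,-35,20.8],[0,0,0],10],
  [[-11.5,-35,20.8],[0,0,0],10],
  [[-11.5,-35,20.8],[0,0,0],10],
  [[0,0,0],[0,0,0],10],
])

```text
clock: 22.35
position: [633.7, 177.4, 211.6]
ee_rot: [0.765, 0.137, 0.619, -0.111]
contact_force: [0.4, -0.4, -1.0]
gripper_width: 17.4
grasp_force: 59.1
```

send_rows([
  [[0,0,0],[0,0,0],10],
  [[0,0,0],[0,0,0],10],
])

```text
clock: 22.55
position: [635.2, 173.3, 216.5]
ee_rot: [0.763, 0.136, 0.622, -0.109]
contact_force: [0.2, 0.2, -0.9]
gripper_width: 17.4
grasp_force: 59.0
```

```bash
cat >> h.py <<'E'
def held(G_goal,off=6.5):
    s=monitor.read_state(); R=Ro.from_quat(s["ee_rot"]).as_matrix(); G=s["position"]-off*R[:,2]
    print("pos",s["position"],"axis pt",G,"J",s["joints"],"w",s["gripper_width"],"F",s["grasp_force"],s["contact_force"])
    print("cap dir",R@[.978,0,-.207]); print("shift",R.T@(np.array(G_goal)-G), "down1 =",R.T@[0,0,-1]); return s,R,G
E
python3 - <<'E'
from h import *
np.set_printoptions(precision=2,suppress=True)
s,R,G=held([628,171.1,165]); print(upright(20,tilt=.208))
t,ct,it=snap("top","t10"); S,cs,ii=snap("side","s10")
for n,im,ci in(("side",ii,cs),("top",it,ct)):
    print(n,"pred cap mid",p(G+[0,0,41],ci),"top",p(G+[0,0,52],ci))
    for a,c,r in blobs(im,(3,130,80),(20,255,255),15): print("  or",a,c)
E
```

```text
pos [635.2  173.31 216.53] axis pt [629.22 171.13 217.84] J [-0.15  0.37 -0.64 -2.5  -0.9  -1.9 ] w 17.381287256249415 F 59.039247930049896 [ 0.22  0.24 -0.93]
cap dir [-0.01  0.    1.  ]
shift [-51.99  -0.51   9.52] down1 = [-0.98 -0.    0.2 ]
[-0.   -0.01  0.  ]
side pred cap mid [197.81 178.72] top [197.12 174.37]
  or 292 [300.24 139.32]
  or 40 [369.48 174.43]
  or 133 [197.7  178.44]
top pred cap mid [178.27 169.83] top [177.14 168.17]
  or 1488 [453.21 118.72]
  or 459 [413.99 151.75]
  or 127 [178.83 170.  ]
  or 94 [447.32 246.49]
  or 94 [409.22 246.64]
```

send_rows([
  [[-26,-0.4,4.5],[0,0,0],10],
  [[-25,0,4.5],[0,0,0],10],
  [[-10,0,2],[0,0,0],10],
  [[0,0,0],[0,0,0],10],
  [[-5,0,1],[0,0,0],10],
  [[-4,0,0.8],[0,0,0],10],
  [[0,0,0],[0,0,0],10],
  [[0,0,0],[0,0,0],10],
])

```text
clock: 23.45
position: [632.7, 173.4, 145.2]
ee_rot: [0.764, 0.135, 0.622, -0.109]
contact_force: [0.1, 0.5, -1.6]
gripper_width: 17.3
grasp_force: 59.1
```

```bash
python3 - <<'E'
from h import *
np.set_printoptions(precision=2,suppress=True)
s,R,G=held([628,171.1,110])
E
```

```text
pos [632.73 173.42 145.22] axis pt [626.75 171.24 146.53] J [-0.17  0.57 -0.72 -2.57 -1.13 -1.72] w 17.320650647078562 F 59.05616104602814 [ 0.07  0.53 -1.55]
cap dir [-0. -0.  1.]
shift [-35.55   0.54   8.5 ] down1 = [-0.98 -0.    0.2 ]
```

send_rows([
  [[-4,0.5,2],[0,0,0],10],
  [[-5,0,1.1],[0,0,0],10],
  [[-5,0,1],[0,0,0],10],
  [[0,0,0],[0,0,0],10],
])

```text
clock: 23.85
position: [633.6, 173.4, 128.6]
ee_rot: [0.765, 0.135, 0.621, -0.11]
contact_force: [0.8, -0.2, 0.1]
gripper_width: 17.5
grasp_force: 59.1
```

```bash
python3 - <<'E'
from h import *
np.set_printoptions(precision=2,suppress=True)
s,R,G=held([628,171.1,110])
E
```

```text
pos [633.61 173.42 128.65] axis pt [627.63 171.24 129.98] J [-0.18  0.62 -0.72 -2.58 -1.17 -1.7 ] w 17.53021930471571 F 59.07447963953018 [ 0.75 -0.2   0.13]
cap dir [-0. -0.  1.]
shift [-19.49   0.28   4.39] down1 = [-0.98  0.    0.21]
```

The tube is in the well with no resistance. I'll lower the rest and release gently.

send_rows([
  [[-6,0,1.3],[0,0,0],10],
  [[-6,0,1.3],[0,0,0],10],
  [[-4,0,0.8],[0,0,0],10],
  [[-2,0,0.4],[0,0,0],10],
  [[0,0,0],[0,0,0],10],
  [[0,0,0],[0,0,0],10],
])

```text
clock: 24.45
position: [633.9, 173.4, 111.6]
ee_rot: [0.764, 0.135, 0.622, -0.109]
contact_force: [-0.6, -0.0, -0.7]
gripper_width: 17.6
grasp_force: 59.1
```

send_rows([
  [[-1.5,0,0.3],[0,0,0],10],
  [[-1.5,0,0.3],[0,0,0],10],
  [[0,0,0],[0,0,0],10],
  [[0,0,0],[0,0,0],10],
])

```text
clock: 24.85
position: [634.1, 173.4, 109.3]
ee_rot: [0.763, 0.135, 0.622, -0.11]
contact_force: [0.1, 0.1, 2.2]
gripper_width: 17.6
grasp_force: 59.2
```

send_rows([
  [[0,0,0],[0,0,0],32],
  [[0,0,0],[0,0,0],32],
  [[0,0,0],[0,0,0],32],
  [[0,0,-15],[0,0,0],32],
  [[0,0,-35],[0,0,0],32],
  [[0,0,-45],[0,0,0],32],
  [[0,0,0],[0,0,0],32],
])

```text
clock: 25.55
position: [542.1, 141.5, 127.5]
ee_rot: [0.766, 0.134, 0.619, -0.111]
contact_force: [0.6, -0.4, -0.4]
gripper_width: 32.1
grasp_force: 0.0
```

```bash
python3 - <<'E'
from h import *
np.set_printoptions(precision=2,suppress=True)
s,R,G=held([628,171.1,110])
t,ct,it=snap("top","t11"); S,cs,ii=snap("side","s11")
B=np.array([628,171.1,42])
for n,im,ci in(("side",ii,cs),("top",it,ct)):
    print(n,"pred cap mid",p(B+[0,0,109],ci),"top",p(B+[0,0,120],ci))
    for a,c,r in blobs(im,(3,130,80),(20,255,255),15): print("  or",a,c)
E
```

```text
pos [542.08 141.53 127.49] axis pt [536.11 139.35 128.84] J [-0.32  0.65 -0.92 -2.47 -1.36 -1.58] w 32.05130477872435 F 0.0 [ 0.61 -0.37 -0.44]
cap dir [ 0. -0.  1.]
shift [ 1.86  1.66 99.  ] down1 = [-0.98  0.    0.21]
side pred cap mid [204.37 218.3 ] top [203.78 214.53]
  or 245 [300.47 138.53]
  or 71 [356.17 185.41]
  or 78 [203.18 218.64]
top pred cap mid [188.04 184.76] top [187.13 183.43]
  or 1484 [453.22 118.69]
  or 455 [414.05 151.62]
  or 104 [188.09 184.12]
  or 90 [447.54 246.46]
  or 89 [409.36 246.4 ]
```

Tube 1 stands in its well (caps in both views within 1 px of prediction). I'll go back and roll to tool-down for the next tube.

send_rows([
  [[26,34.8,-9.8],[0,0,0],60],
  [[26,34.8,-9.8],[0,0,0],60],
  [[26,34.8,-9.8],[0,0,0],60],
  [[26,34.8,-9.8],[0,0,0],60],
  [[26,34.8,-9.8],[0,0,0],60],
  [[26,34.8,-9.8],[0,0,0],60],
  [[26,34.8,-9.8],[0,0,0],60],
  [[0,0,0],[0,0,0],60],
])

```text
clock: 26.45
position: [604.5, -100.8, 327.0]
ee_rot: [0.761, 0.137, 0.625, -0.105]
contact_force: [0.1, 0.2, 0.6]
gripper_width: 59.9
grasp_force: 0.0
```

```bash
cat >> h.py <<'E'
def lie(ang_deg,tilt=.208,s=None):
    """tool-frame rotvec to the picking attitude for a tube whose foot-ward direction is at ang_deg"""
    s=s or monitor.read_state(); R=Ro.from_quat(s["ee_rot"]); a=np.radians(ang_deg); u=np.array([np.cos(a),np.sin(a),0])
    X=-np.cos(tilt)*u-np.sin(tilt)*np.array([0,0,1]); Z=np.sin(tilt)*u-np.cos(tilt)*np.array([0,0,1]); 
    return (R.inv()*Ro.from_matrix(np.c_[X,np.cross(Z,X),Z])).as_rotvec()
E
python3 - <<'E'
from h import *
np.set_printoptions(precision=4,suppress=True)
s=monitor.read_state(); print(s["position"],s["joints"])
for a in(-5,): v=lie(a); print(a,v,np.linalg.norm(v),v/20)
E
```

```text
[ 604.4883 -100.751   326.9551] [-0.5917  0.1466 -0.3285 -1.6859 -0.9196 -2.6811]
-5 [ 1.5419 -0.428  -2.3332] 2.8292431427750198 [ 0.0771 -0.0214 -0.1167]
```

send_rows([
  [[0,0,0],[0.0771,-0.0214,-0.1167],60],
  [[0,0,0],[0.0771,-0.0214,-0.1167],60],
  [[0,0,0],[0.0771,-0.0214,-0.1167],60],
  [[0,0,0],[0.0771,-0.0214,-0.1167],60],
  [[0,0,0],[0.0771,-0.0214,-0.1167],60],
  [[0,0,0],[0.0771,-0.0214,-0.1167],60],
  [[0,0,0],[0.0771,-0.0214,-0.1167],60],
  [[0,0,0],[0.0771,-0.0214,-0.1167],60],
])

```text
clock: 27.25
position: [601.9, -96.7, 319.3]
ee_rot: [0.602, 0.644, 0.471, -0.03]
contact_force: [-0.1, -0.1, -0.3]
gripper_width: 59.9
grasp_force: 0.0
```

send_rows([
  [[0,0,0],[0.0771,-0.0214,-0.1167],60],
  [[0,0,0],[0.0771,-0.0214,-0.1167],60],
  [[0,0,0],[0.0771,-0.0214,-0.1167],60],
  [[0,0,0],[0.0771,-0.0214,-0.1167],60],
  [[0,0,0],[0.0771,-0.0214,-0.1167],60],
  [[0,0,0],[0.0771,-0.0214,-0.1167],60],
  [[0,0,0],[0.0771,-0.0214,-0.1167],60],
  [[0,0,0],[0.0771,-0.0214,-0.1167],60],
])

```text
clock: 28.05
position: [601.9, -96.1, 319.3]
ee_rot: [0.252, 0.95, 0.174, 0.059]
contact_force: [-0.1, 0.3, -0.6]
gripper_width: 59.9
grasp_force: 0.0
```

send_rows([
  [[0,0,0],[0.0771,-0.0214,-0.1167],60],
  [[0,0,0],[0.0771,-0.0214,-0.1167],60],
  [[0,0,0],[0.0771,-0.0214,-0.1167],60],
  [[0,0,0],[0.0771,-0.0214,-0.1167],60],
  [[0,0,0],[0,0,0],60],
  [[0,0,0],[0,0,0],60],
])

```text
clock: 28.65
position: [601.3, -96.1, 319.2]
ee_rot: [0.043, 0.994, 0.0, 0.097]
contact_force: [-0.3, 0.3, 0.2]
gripper_width: 60.1
grasp_force: 0.0
```

```bash
cat >> h.py <<'E'
def report(f):
    s,ci,im=snap("wrist",f); print("pos",s["position"],"J",s["joints"])
    for a,C,m,u,q,cc in tubes(im,ci):
        an=np.degrees(np.arctan2(u[1],u[0])); F=m+u*q.max(); L=q.max()-(C-m)@u+11
        g=F-52*u*L/120; print(a,"px",cc,"cap",C,"ang",an,"foot",F,"len",L,"grasp(+8)",(F-68*u),"turn",lie(an,s=s))
    return s,ci,im
E
python3 - <<'E'
from h import *
np.set_printoptions(precision=3,suppress=True)
report("w12"); print(toolmove([540,-360,110]))
E
```

```text
pos [601.257 -96.085 319.168] J [ 0.123  0.212 -0.045  0.035 -1.122 -1.791]
408 px [40.566 46.865] cap [ 501.049 -360.829] ang -4.714648087246031 foot [ 609.972 -366.724] len 120.03915685993734 grasp(+8) [ 542.202 -361.135] turn [ 0.008 -0.013 -0.004]
[  78.348 -269.306  195.782]
```

send_rows([
  [[9.8,-33.7,24.5],[0,0,0],60],
  [[9.8,-33.7,24.5],[0,0,0],60],
  [[9.8,-33.7,24.5],[0,0,0],60],
  [[9.8,-33.7,24.5],[0,0,0],60],
  [[9.8,-33.7,24.5],[0,0,0],60],
  [[9.8,-33.7,24.5],[0,0,0],60],
  [[9.8,-33.7,24.5],[0,0,0],60],
  [[9.8,-33.7,24.5],[0,0,0],60],
])

```text
clock: 29.5
position: [539.9, -363.8, 109.8]
ee_rot: [0.044, 0.994, -0.001, 0.099]
contact_force: [0.5, -0.1, -0.5]
gripper_width: 60.4
grasp_force: 0.0
```

send_rows([
  [[0,0,0],[0,0,0],60],
  [[0,0,0],[0,0,0],60],
])

```text
clock: 29.7
position: [539.6, -363.0, 109.9]
ee_rot: [0.045, 0.994, -0.001, 0.098]
contact_force: [0.6, 0.4, 0.9]
gripper_width: 60.3
grasp_force: 0.0
```

```bash
python3 - <<'E'
from h import *
np.set_printoptions(precision=2,suppress=True)
report("w13"); print(toolmove([543.8,-361.3,7.1]))
E
```

```text
pos [ 539.63 -363.02  109.85] J [-0.37  0.46 -0.18 -0.09 -0.74 -1.22]
1351 px [286.3 137.2] cap [ 500.87 -355.3 ] ang -5.209364760537143 foot [ 611.63 -365.72] len 122.24613003362526 grasp(+8) [ 543.91 -359.54] turn [ 0.01 -0.01  0.  ]
1531 px [147.02 147.89] cap [ 499.67 -449.56] ang 12.597188737537321 foot [ 606.08 -425.78] len 120.02602951414956 grasp(+8) [ 539.71 -440.61] turn [-0.05 -0.01 -0.3 ]
[ 17.31   0.65 102.62]
```

send_rows([
  [[6,0.6,34],[0,0,0],60],
  [[6,0,34],[0,0,0],60],
  [[5.4,0,22],[0,0,0],60],
  [[0,0,9],[0,0,0],60],
  [[0,0,4.2],[0,0,0],60],
  [[0,0,0],[0,0,0],60],
  [[0,0,0],[0,0,0],60],
])

```text
clock: 30.45
position: [544.7, -360.9, 8.0]
ee_rot: [0.042, 0.994, -0.002, 0.1]
contact_force: [-0.7, -0.3, 0.1]
gripper_width: 60.0
grasp_force: 0.0
```

send_rows([
  [[0,0,0],[0,0,0],10],
  [[0,0,0],[0,0,0],10],
  [[0,0,0],[0,0,0],10],
  [[0,0,0],[0,0,0],10],
  [[0,0,0],[0,0,0],10],
  [[0,0,-15],[0,0,0],10],
  [[0,0,0],[0,0,0],10],
])

```text
clock: 31.15
position: [541.2, -361.0, 22.9]
ee_rot: [0.043, 0.994, -0.002, 0.1]
contact_force: [0.1, -0.9, -0.5]
gripper_width: 17.3
grasp_force: 58.9
```

```bash
python3 - <<'E'
from h import *
np.set_printoptions(precision=3,suppress=True)
print(toolmove([600,-100,330])); v=upright(20,tilt=.208); print(v,np.linalg.norm(v),v/20)
E
```

```text
[ -96.352  266.641 -292.444]
[-1.536  0.429  2.339] 2.8310773312623456 [-0.077  0.021  0.117]
```

send_rows([
  [[-10.7,29.6,-32.5],[0,0,0],10],
  [[-10.7,29.6,-32.5],[0,0,0],10],
  [[-10.7,29.6,-32.5],[0,0,0],10],
  [[-10.7,29.6,-32.5],[0,0,0],10],
  [[-10.7,29.6,-32.5],[0,0,0],10],
  [[-10.7,29.6,-32.5],[0,0,0],10],
  [[-10.7,29.6,-32.5],[0,0,0],10],
  [[-10.7,29.6,-32.5],[0,0,0],10],
])

```text
clock: 31.95
position: [593.1, -127.8, 295.6]
ee_rot: [0.043, 0.994, -0.001, 0.098]
contact_force: [0.2, -0.3, -0.0]
gripper_width: 17.6
grasp_force: 58.9
```

send_rows([
  [[-10.7,29.6,-32.5],[0,0,0],10],
  [[0,0,0],[0,0,0],10],
  [[0,0,0],[-0.0768,0.02145,0.117],10],
  [[0,0,0],[-0.0768,0.02145,0.117],10],
  [[0,0,0],[-0.0768,0.02145,0.117],10],
  [[0,0,0],[-0.0768,0.02145,0.117],10],
  [[0,0,0],[-0.0768,0.02145,0.117],10],
  [[0,0,0],[-0.0768,0.02145,0.117],10],
])

```text
clock: 32.75
position: [600.0, -100.5, 327.7]
ee_rot: [0.358, 0.896, 0.259, 0.037]
contact_force: [-0.8, 0.3, -0.6]
gripper_width: 17.6
grasp_force: 58.9
```

send_rows([
  [[0,0,0],[-0.0768,0.02145,0.117],10],
  [[0,0,0],[-0.0768,0.02145,0.117],10],
  [[0,0,0],[-0.0768,0.02145,0.117],10],
  [[0,0,0],[-0.0768,0.02145,0.117],10],
  [[0,0,0],[-0.0768,0.02145,0.117],10],
  [[0,0,0],[-0.0768,0.02145,0.117],10],
  [[0,0,0],[-0.0768,0.02145,0.117],10],
  [[0,0,0],[-0.0768,0.02145,0.117],10],
])

```text
clock: 33.55
position: [599.7, -101.0, 327.4]
ee_rot: [0.668, 0.525, 0.525, -0.053]
contact_force: [0.6, 0.6, -1.4]
gripper_width: 17.5
grasp_force: 58.9
```

send_rows([
  [[0,0,0],[-0.0768,0.02145,0.117],10],
  [[0,0,0],[-0.0768,0.02145,0.117],10],
  [[0,0,0],[-0.0768,0.02145,0.117],10],
  [[0,0,0],[-0.0768,0.02145,0.117],10],
  [[0,0,0],[-0.0768,0.02145,0.117],10],
  [[0,0,0],[-0.0768,0.02145,0.117],10],
  [[0,0,0],[0,0,0],10],
  [[0,0,0],[0,0,0],10],
])

```text
clock: 34.35
position: [599.8, -100.5, 328.1]
ee_rot: [0.766, 0.135, 0.619, -0.109]
contact_force: [0.5, -0.4, -0.2]
gripper_width: 17.9
grasp_force: 59.0
```

```bash
cat >> h.py <<'E'
def capcheck(G,f,up=np.array([0,0,1.])):
    for n in("side","top","wrist"):
        s,ci,im=snap(n,f+n); print(n,"pred cap mid",p(G+41*up,ci),"foot",p(G-68*up,ci),[(int(a),c.round(1).tolist()) for a,c,r in blobs(im,(3,130,80),(20,255,255),20) if np.linalg.norm(c-p(G+41*up,ci))<60])
E
python3 - <<'E'
from h import *
np.set_printoptions(precision=3,suppress=True)
s,R,G=held([625.7,123.2,218]); print("turn",upright(20,tilt=.208)); capcheck(G,"x14")
E
```

```text
pos [ 599.77  -100.495  328.077] axis pt [ 593.799 -102.671  329.441] J [-0.587  0.134 -0.327 -1.659 -0.912 -2.721] w 17.890980059924033 F 58.95758002996445 [ 0.517 -0.356 -0.187]
cap dir [0.003 0.001 1.   ]
shift [ -86.51  -201.289  128.269] down1 = [-0.978  0.     0.21 ]
turn [-0.     0.003 -0.   ]
side pred cap mid [285.525  94.707] foot [285.716 136.244] [(89, [285.4, 95.1]), (255, [300.4, 138.6])]
top pred cap mid [319.831 168.472] foot [314.229 185.044] [(138, [321.6, 167.5])]
wrist pred cap mid [280.369 208.209] foot [280.559 372.043] [(2406, [282.9, 198.9]), (22, [261.9, 227.3])]
```

send_rows([
  [[-14.4,-33.5,21.4],[0,0,0],10],
  [[-14.4,-33.5,21.4],[0,0,0],10],
  [[-14.4,-33.5,21.4],[0,0,0],10],
  [[-14.4,-33.5,21.4],[0,0,0],10],
  [[-14.4,-33.5,21.4],[0,0,0],10],
  [[-14.4,-33.5,21.4],[0,0,0],10],
  [[0,0,0],[0,0,0],10],
  [[0,0,0],[0,0,0],10],
])

```text
clock: 35.3
position: [632.8, 126.5, 216.6]
ee_rot: [0.766, 0.135, 0.619, -0.111]
contact_force: [0.6, 0.0, 0.2]
gripper_width: 17.9
grasp_force: 59.0
```

send_rows([
  [[-25,0,5.4],[0,0,0],10],
  [[-20,0,4.3],[0,0,0],10],
  [[-14,0,3],[0,0,0],10],
  [[0,0,0],[0,0,0],10],
  [[0,0,0],[0,0,0],10],
  [[0,0,0],[0,0,0],10],
])

```text
clock: 35.9
position: [633.4, 125.3, 159.2]
ee_rot: [0.765, 0.134, 0.621, -0.109]
contact_force: [-0.0, 0.9, -1.0]
gripper_width: 17.9
grasp_force: 59.0
```

```bash
python3 - <<'E'
from h import *
np.set_printoptions(precision=2,suppress=True)
s,R,G=held([625.7,123.2,110]); print("turn",upright(20,tilt=.208)); capcheck(G,"x15")
E
```

```text
pos [633.36 125.33 159.15] axis pt [627.38 123.17 160.49] J [-0.27  0.52 -0.67 -2.43 -1.07 -1.82] w 17.864247179744716 F 58.97930771112442 [-0.    0.91 -1.01]
cap dir [-0. -0.  1.]
shift [-49.74  -0.58   8.84] down1 = [-0.98  0.    0.21]
turn [ 0. -0. -0.]
side pred cap mid [216.73 191.09] foot [221.37 227.55] [(82, [216.6, 191.4]), (84, [204.5, 221.0])]
top pred cap mid [206.06 178.48] foot [212.65 191.41] [(115, [206.5, 178.8]), (107, [185.7, 188.2])]
wrist pred cap mid [282.46 205.58] foot [282.16 370.36] [(1806, [281.5, 193.2])]
```

```bash
python3 - <<'E'
from h import *
for f in("t11","x14top","x15top","s11","x14side","x15side"):
    im=cv2.imread(f"pics/{f}.png")[:,:,::-1]; print(f,[(int(a),c.round(1).tolist(),np.round(r[1],1).tolist()) for a,c,r in blobs(im,(3,130,80),(20,255,255),20) if c[0]<215])
a=[cv2.resize(cv2.imread(f"pics/{f}.png")[y:y+70,x:x+65],None,fx=4,fy=4,interpolation=cv2.INTER_CUBIC) for f,x,y in(("t11",165,155),("x14top",165,155),("x15top",165,155),("s11",175,190),("x14side",175,190),("x15side",175,190))]
cv2.imwrite("pics/c15.png",np.vstack([np.hstack(a[:3]),np.hstack(a[3:])]))
E
```

```text
t11 [(104, [188.1, 184.1], [10.4, 10.1])]
x14top [(105, [185.6, 188.3], [10.4, 10.4])]
x15top [(115, [206.5, 178.8], [11.7, 10.6]), (107, [185.7, 188.2], [10.4, 10.6])]
s11 [(78, [203.2, 218.6], [10.0, 8.0])]
x14side [(80, [204.6, 220.9], [8.9, 9.5])]
x15side [(84, [204.5, 221.0], [10.0, 9.0])]
```

View pics/c15.png

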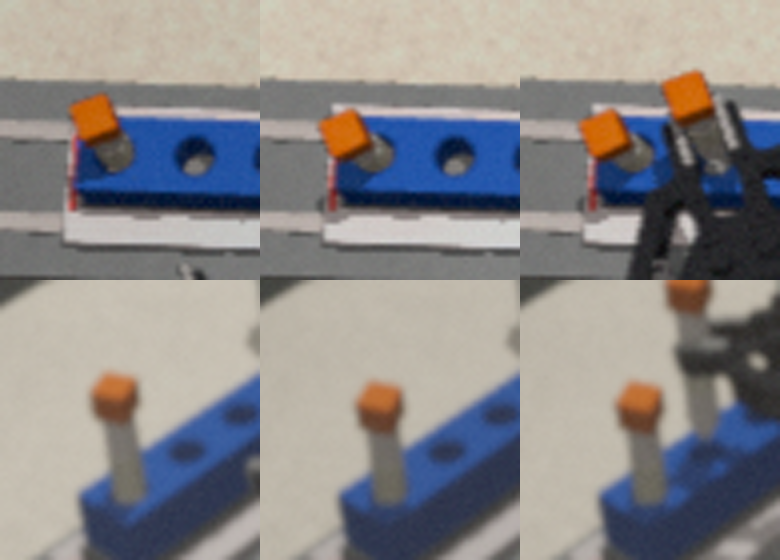

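Tube 1 only leans within its well's clearance. Tube 2 hangs over its own well, so I'll lower it.

send_rows([
  [[-8,-0.5,0.2],[0,0,0],10],
  [[-5,0,1],[0,0,0],10],
  [[-4,0,0.8],[0,0,0],10],
  [[-4,0,0.8],[0,0,0],10],
  [[-4,0,0.8],[0,0,0],10],
  [[0,0,0],[0,0,0],10],
])

```text
clock: 36.65
position: [630.9, 125.8, 131.0]
ee_rot: [0.766, 0.133, 0.619, -0.11]
contact_force: [0.9, 1.3, -0.7]
gripper_width: 17.8
grasp_force: 58.9
```

```bash
python3 - <<'E'
from h import *
np.set_printoptions(precision=2,suppress=True)
s,R,G=held([625.7,123.2,110])
E
```

```text
pos [630.89 125.81 131.03] axis pt [624.92 123.64 132.39] J [-0.28  0.6  -0.7  -2.46 -1.14 -1.75] w 17.78663982579191 F 58.89546900987625 [ 0.92  1.28 -0.68]
cap dir [ 0. -0.  1.]
shift [-21.77   0.76   5.27] down1 = [-0.98  0.    0.21]
```

send_rows([
  [[-6,0.4,1.6],[0,0,0],10],
  [[-6,0,1.5],[0,0,0],10],
  [[-5,0,1.1],[0,0,0],10],
  [[-3,0,0.6],[0,0,0],10],
  [[-1.5,0,0.3],[0,0,0],10],
  [[0,0,0],[0,0,0],10],
  [[0,0,0],[0,0,0],10],
])

```text
clock: 37.35
position: [631.3, 125.8, 109.7]
ee_rot: [0.766, 0.134, 0.619, -0.11]
contact_force: [1.0, 1.0, -1.0]
gripper_width: 17.8
grasp_force: 58.9
```

send_rows([
  [[0,0,0],[0,0,0],32],
  [[0,0,0],[0,0,0],32],
  [[0,0,0],[0,0,0],32],
  [[0,0,-15],[0,0,0],32],
  [[0,0,-35],[0,0,0],32],
  [[0,0,-45],[0,0,0],32],
  [[0,0,0],[0,0,0],32],
])

```text
clock: 38.05
position: [539.1, 93.9, 130.0]
ee_rot: [0.767, 0.133, 0.618, -0.111]
contact_force: [0.4, 0.1, -0.4]
gripper_width: 32.0
grasp_force: 0.0
```

send_rows([
  [[27.7,29.3,-7.3],[0,0,0],60],
  [[27.7,29.3,-7.3],[0,0,0],60],
  [[27.7,29.3,-7.3],[0,0,0],60],
  [[27.7,29.3,-7.3],[0,0,0],60],
  [[27.7,29.3,-7.3],[0,0,0],60],
  [[27.7,29.3,-7.3],[0,0,0],60],
  [[27.7,29.3,-7.3],[0,0,0],60],
  [[0,0,0],[0,0,0],60],
])

```text
clock: 38.85
position: [606.5, -105.2, 335.3]
ee_rot: [0.764, 0.136, 0.622, -0.106]
contact_force: [-0.4, 0.1, 1.0]
gripper_width: 60.1
grasp_force: 0.0
```

```bash
python3 - <<'E'
from h import *
np.set_printoptions(precision=4,suppress=True)
s,ct,it=snap("top","t17"); S,cs,ii=snap("side","s17")
print([(int(a),c.round(1).tolist()) for a,c,r in blobs(it,(3,130,80),(20,255,255),20)]); print([(int(a),c.round(1).tolist()) for a,c,r in blobs(ii,(3,130,80),(20,255,255),20)])
B=np.array([625.7,123.2,151]); print(p(B,ct),p(B,cs),p([500,-455,15],ct))
print(s["position"],s["joints"]); v=lie(12.5); print(v,np.linalg.norm(v),v/21)
E
```

```text
[(1488, [453.1, 118.7]), (466, [414.0, 151.8]), (100, [209.4, 186.0]), (107, [185.8, 188.2]), (67, [446.7, 245.4])]
[(255, [300.4, 138.5]), (36, [369.6, 174.2]), (71, [218.9, 209.3]), (81, [204.6, 221.0])]
[209.2585 185.531 ] [219.4518 208.8354] [447.3397 246.3794]
[ 606.5215 -105.178   335.2754] [-0.5853  0.136  -0.3067 -1.6561 -0.9077 -2.7303]
[ 1.6611 -0.1418 -2.5554] 3.0511718238810666 [ 0.0791 -0.0068 -0.1217]
```

send_rows([
  [[0,0,0],[0.0791,-0.0068,-0.1217],60],
  [[0,0,0],[0.0791,-0.0068,-0.1217],60],
  [[0,0,0],[0.0791,-0.0068,-0.1217],60],
  [[0,0,0],[0.0791,-0.0068,-0.1217],60],
  [[0,0,0],[0.0791,-0.0068,-0.1217],60],
  [[0,0,0],[0.0791,-0.0068,-0.1217],60],
  [[0,0,0],[0.0791,-0.0068,-0.1217],60],
  [[0,0,0],[0.0791,-0.0068,-0.1217],60],
])

```text
clock: 39.75
position: [604.0, -101.9, 326.6]
ee_rot: [0.561, 0.653, 0.507, -0.035]
contact_force: [-0.5, 0.2, -1.1]
gripper_width: 60.0
grasp_force: 0.0
```

send_rows([
  [[0,0,0],[0.0791,-0.0068,-0.1217],60],
  [[0,0,0],[0.0791,-0.0068,-0.1217],60],
  [[0,0,0],[0.0791,-0.0068,-0.1217],60],
  [[0,0,0],[0.0791,-0.0068,-0.1217],60],
  [[0,0,0],[0.0791,-0.0068,-0.1217],60],
  [[0,0,0],[0.0791,-0.0068,-0.1217],60],
  [[0,0,0],[0.0791,-0.0068,-0.1217],60],
  [[0,0,0],[0.0791,-0.0068,-0.1217],60],
])

```text
clock: 40.55
position: [604.0, -101.9, 326.7]
ee_rot: [0.171, 0.957, 0.229, 0.053]
contact_force: [-1.0, -0.1, -0.2]
gripper_width: 59.5
grasp_force: 0.0
```

send_rows([
  [[0,0,0],[0.0791,-0.0068,-0.1217],60],
  [[0,0,0],[0.0791,-0.0068,-0.1217],60],
  [[0,0,0],[0.0791,-0.0068,-0.1217],60],
  [[0,0,0],[0.0791,-0.0068,-0.1217],60],
  [[0,0,0],[0.0791,-0.0068,-0.1217],60],
  [[0,0,0],[0,0,0],60],
  [[0,0,0],[0,0,0],60],
])

```text
clock: 41.25
position: [604.0, -101.8, 327.4]
ee_rot: [-0.108, 0.989, 0.012, 0.101]
contact_force: [0.3, 0.3, 0.5]
gripper_width: 60.0
grasp_force: 0.0
```

```bash
python3 - <<'E'
from h import *
np.set_printoptions(precision=3,suppress=True)
s=monitor.read_state(); print(s["position"],s["joints"],lie(12.5),toolmove([536,-442,110]))
E
```

```text
[ 603.993 -101.779  327.449] [ 0.082  0.219  0.009 -0.033 -1.16  -1.425] [ 0.003 -0.005 -0.001] [ 180.822 -318.088  183.794]
```

send_rows([
  [[20.1,-35.3,20.4],[0,0,0],60],
  [[20.1,-35.3,20.4],[0,0,0],60],
  [[20.1,-35.3,20.4],[0,0,0],60],
  [[20.1,-35.3,20.4],[0,0,0],60],
  [[20.1,-35.3,20.4],[0,0,0],60],
  [[20.1,-35.3,20.4],[0,0,0],60],
  [[20.1,-35.3,20.4],[0,0,0],60],
  [[20.1,-35.3,20.4],[0,0,0],60],
])

```text
clock: 42.05
position: [544.3, -407.1, 134.6]
ee_rot: [-0.107, 0.989, 0.012, 0.103]
contact_force: [0.8, 0.1, -1.1]
gripper_width: 59.9
grasp_force: 0.0
```

send_rows([
  [[20.1,-35.3,20.4],[0,0,0],60],
  [[0,0,0],[0,0,0],60],
  [[0,0,0],[0,0,0],60],
])

```text
clock: 42.35
position: [536.5, -444.1, 110.2]
ee_rot: [-0.106, 0.989, 0.013, 0.102]
contact_force: [0.1, -0.3, 0.7]
gripper_width: 60.1
grasp_force: 0.0
```

```bash
python3 - <<'E'
from h import *
np.set_printoptions(precision=2,suppress=True)
report("w18"); print(toolmove([541,-442,6.5]))
s,ct,it=snap("top","t18");print([(int(a),c.round(1).tolist()) for a,c,r in blobs(it,(3,130,80),(20,255,255),20)])
E
```

```text
pos [ 536.55 -444.08  110.25] J [-0.52  0.55  0.01 -0.18 -0.89 -0.73]
1363 px [284.18 138.76] cap [ 499.59 -449.53] ang 12.195905365611898 foot [ 608.11 -425.78] len 122.08984797347912 grasp(+8) [ 541.64 -440.14] turn [ 0. -0.  0.]
[ 18.1    0.45 103.8 ]
[(1391, [453.6, 117.7]), (362, [411.3, 150.9]), (99, [209.2, 185.2]), (107, [185.8, 188.2])]
```

send_rows([
  [[6,0.6,34],[0,0,0],60],
  [[6,0,34],[0,0,0],60],
  [[4.6,0,22],[0,0,0],60],
  [[0,0,10],[0,0,0],60],
  [[0,0,4],[0,0,0],60],
  [[0,0,0],[0,0,0],60],
  [[0,0,0],[0,0,0],60],
])

```text
clock: 43.15
position: [544.3, -441.4, 9.3]
ee_rot: [-0.109, 0.989, 0.01, 0.104]
contact_force: [-0.1, -0.7, 0.2]
gripper_width: 60.1
grasp_force: 0.0
```

send_rows([
  [[0,0,0],[0,0,0],10],
  [[0,0,0],[0,0,0],10],
  [[0,0,0],[0,0,0],10],
  [[0,0,0],[0,0,0],10],
  [[0,0,0],[0,0,0],10],
  [[0,0,-15],[0,0,0],10],
  [[0,0,0],[0,0,0],10],
])

```text
clock: 43.85
position: [540.7, -442.7, 24.2]
ee_rot: [-0.108, 0.989, 0.01, 0.104]
contact_force: [0.9, 0.5, 0.3]
gripper_width: 17.1
grasp_force: 58.8
```

```bash
python3 - <<'E'
from h import *
np.set_printoptions(precision=3,suppress=True)
print(toolmove([600,-100,330])); v=upright(20,tilt=.208); print(v,np.linalg.norm(v),v/21)
E
```

```text
[-193.04   320.921 -272.47 ]
[-1.661  0.144  2.555] 3.0510921309819943 [-0.079  0.007  0.122]
```

send_rows([
  [[-19.3,32.1,-27.2],[0,0,0],10],
  [[-19.3,32.1,-27.2],[0,0,0],10],
  [[-19.3,32.1,-27.2],[0,0,0],10],
  [[-19.3,32.1,-27.2],[0,0,0],10],
  [[-19.3,32.1,-27.2],[0,0,0],10],
  [[-19.3,32.1,-27.2],[0,0,0],10],
  [[-19.3,32.1,-27.2],[0,0,0],10],
  [[-19.3,32.1,-27.2],[0,0,0],10],
])

```text
clock: 44.65
position: [587.9, -166.6, 268.1]
ee_rot: [-0.108, 0.989, 0.011, 0.103]
contact_force: [1.2, -0.3, -0.8]
gripper_width: 18.1
grasp_force: 58.9
```

send_rows([
  [[-19.3,32.1,-27.2],[0,0,0],10],
  [[-19.3,32.1,-27.2],[0,0,0],10],
  [[0,0,0],[0,0,0],10],
  [[0,0,0],[-0.0791,0.0068,0.1217],10],
  [[0,0,0],[-0.0791,0.0068,0.1217],10],
  [[0,0,0],[-0.0791,0.0068,0.1217],10],
  [[0,0,0],[-0.0791,0.0068,0.1217],10],
  [[0,0,0],[-0.0791,0.0068,0.1217],10],
])

```text
clock: 45.45
position: [600.2, -100.0, 327.4]
ee_rot: [0.175, 0.955, 0.233, 0.055]
contact_force: [0.3, -0.6, -0.5]
gripper_width: 17.5
grasp_force: 58.9
```

send_rows([
  [[0,0,0],[-0.0791,0.0068,0.1217],10],
  [[0,0,0],[-0.0791,0.0068,0.1217],10],
  [[0,0,0],[-0.0791,0.0068,0.1217],10],
  [[0,0,0],[-0.0791,0.0068,0.1217],10],
  [[0,0,0],[-0.0791,0.0068,0.1217],10],
  [[0,0,0],[-0.0791,0.0068,0.1217],10],
  [[0,0,0],[-0.0791,0.0068,0.1217],10],
  [[0,0,0],[-0.0791,0.0068,0.1217],10],
])

```text
clock: 46.25
position: [600.0, -100.5, 327.1]
ee_rot: [0.564, 0.649, 0.509, -0.033]
contact_force: [-0.9, 0.4, -1.1]
gripper_width: 17.2
grasp_force: 58.9
```

send_rows([
  [[0,0,0],[-0.0791,0.0068,0.1217],10],
  [[0,0,0],[-0.0791,0.0068,0.1217],10],
  [[0,0,0],[-0.0791,0.0068,0.1217],10],
  [[0,0,0],[-0.0791,0.0068,0.1217],10],
  [[0,0,0],[-0.0791,0.0068,0.1217],10],
  [[0,0,0],[-0.0791,0.0068,0.1217],10],
  [[0,0,0],[-0.0791,0.0068,0.1217],10],
  [[0,0,0],[-0.0791,0.0068,0.1217],10],
])

```text
clock: 47.05
position: [599.5, -100.5, 326.6]
ee_rot: [0.767, 0.13, 0.619, -0.11]
contact_force: [0.1, 0.5, 0.2]
gripper_width: 17.4
grasp_force: 58.9
```

send_rows([
  [[0,0,0],[0,0,0],10],
  [[0,0,0],[0,0,0],10],
])

```text
clock: 47.25
position: [599.9, -99.9, 327.8]
ee_rot: [0.766, 0.135, 0.619, -0.109]
contact_force: [0.3, -0.5, -0.5]
gripper_width: 17.5
grasp_force: 58.9
```

```bash
python3 - <<'E'
from h import *
np.set_printoptions(precision=3,suppress=True)
s,R,G=held([623.3,75.2,218]); print("turn",upright(20,tilt=.208)); capcheck(G,"x19")
E
```

```text
pos [599.884 -99.922 327.833] axis pt [ 593.912 -102.097  329.194] J [-0.586  0.134 -0.327 -1.661 -0.911 -2.719] w 17.541734470199202 F 58.93309950828552 [ 0.349 -0.473 -0.535]
cap dir [0.002 0.001 1.   ]
shift [ -90.297 -156.509  109.605] down1 = [-0.978  0.     0.209]
turn [-0.     0.003 -0.   ]
side pred cap mid [285.345  94.868] foot [285.548 136.402] [(86, [285.0, 94.5]), (254, [300.5, 138.4])]
top pred cap mid [319.49  168.456] foot [313.93  185.025] [(138, [321.3, 166.8])]
wrist pred cap mid [280.071 207.424] foot [280.442 371.553] [(2353, [283.1, 194.7])]
```

send_rows([
  [[-18,-31.3,22],[0,0,0],10],
  [[-18,-31.3,22],[0,0,0],10],
  [[-18,-31.3,22],[0,0,0],10],
  [[-18,-31.3,22],[0,0,0],10],
  [[-18,-31.3,22],[0,0,0],10],
  [[0,0,0],[0,0,0],10],
  [[0,0,0],[0,0,0],10],
])

```text
clock: 48.1
position: [630.6, 78.4, 216.2]
ee_rot: [0.766, 0.134, 0.619, -0.111]
contact_force: [1.0, -0.3, 0.7]
gripper_width: 17.7
grasp_force: 58.9
```

send_rows([
  [[-25,0,5.4],[0,0,0],10],
  [[-20,0,4.3],[0,0,0],10],
  [[-14,0,3],[0,0,0],10],
  [[0,0,0],[0,0,0],10],
  [[0,0,0],[0,0,0],10],
  [[0,0,0],[0,0,0],10],
])

```text
clock: 48.7
position: [631.0, 77.6, 158.9]
ee_rot: [0.765, 0.134, 0.621, -0.109]
contact_force: [0.9, -0.2, 0.2]
gripper_width: 17.1
grasp_force: 59.0
```

```bash
python3 - <<'E'
from h import *
np.set_printoptions(precision=2,suppress=True)
s,R,G=held([623.3,75.2,110]); print("turn",upright(20,tilt=.208)); capcheck(G,"x20")
E
```

```text
pos [631.03  77.58 158.95] axis pt [625.05  75.41 160.29] J [-0.37  0.51 -0.64 -2.31 -1.06 -1.88] w 17.134038664605445 F 58.956767320632935 [ 0.86 -0.23  0.24]
cap dir [-0. -0.  1.]
shift [-49.56  -0.39   8.67] down1 = [-0.98  0.    0.21]
turn [ 0. -0. -0.]
side pred cap mid [231.41 182.56] foot [234.99 218.52] [(75, [231.1, 182.3]), (76, [218.9, 209.4]), (82, [204.7, 221.0])]
top pred cap mid [228.32 179.33] foot [232.7  192.18] [(114, [228.7, 179.1]), (101, [209.2, 185.3]), (106, [185.8, 188.3])]
wrist pred cap mid [282.51 205.69] foot [282.14 370.42] [(1835, [281.7, 189.2])]
```

send_rows([
  [[-8,-0.4,0.2],[0,0,0],10],
  [[-5,0,1],[0,0,0],10],
  [[-4,0,0.8],[0,0,0],10],
  [[-4,0,0.8],[0,0,0],10],
  [[-4,0,0.8],[0,0,0],10],
  [[0,0,0],[0,0,0],10],
])

```text
clock: 49.45
position: [628.4, 78.0, 130.8]
ee_rot: [0.766, 0.133, 0.619, -0.11]
contact_force: [0.2, 0.1, -0.6]
gripper_width: 17.5
grasp_force: 59.0
```

```bash
python3 - <<'E'
from h import *
np.set_printoptions(precision=2,suppress=True)
s,R,G=held([623.3,75.2,108])
E
```

```text
pos [628.41  78.03 130.79] axis pt [622.43  75.85 132.16] J [-0.38  0.59 -0.66 -2.34 -1.13 -1.81] w 17.53143011065419 F 58.9609757065773 [ 0.18  0.09 -0.58]
cap dir [ 0. -0.  1.]
shift [-23.49   1.     5.65] down1 = [-0.98  0.    0.21]
```

send_rows([
  [[-6,0.6,1.8],[0,0,0],10],
  [[-6,0,1.4],[0,0,0],10],
  [[-5,0,1.1],[0,0,0],10],
  [[-3,0,0.6],[0,0,0],10],
  [[-2,0,0.4],[0,0,0],10],
  [[0,0,0],[0,0,0],10],
  [[0,0,0],[0,0,0],10],
])

```text
clock: 50.15
position: [629.3, 77.7, 109.3]
ee_rot: [0.766, 0.134, 0.619, -0.11]
contact_force: [0.1, -0.6, -0.8]
gripper_width: 17.4
grasp_force: 59.0
```

send_rows([
  [[-1.5,0,0.3],[0,0,0],10],
  [[-0.8,0,0.2],[0,0,0],10],
  [[0,0,0],[0,0,0],10],
  [[0,0,0],[0,0,0],10],
])

```text
clock: 50.55
position: [629.4, 77.8, 107.4]
ee_rot: [0.765, 0.134, 0.62, -0.11]
contact_force: [-0.3, 0.1, 1.2]
gripper_width: 17.5
grasp_force: 59.0
```

send_rows([
  [[0,0,0],[0,0,0],32],
  [[0,0,0],[0,0,0],32],
  [[0,0,0],[0,0,0],32],
  [[0,0,-15],[0,0,0],32],
  [[0,0,-35],[0,0,0],32],
  [[0,0,-45],[0,0,0],32],
  [[0,0,0],[0,0,0],32],
])

```text
clock: 51.25
position: [537.5, 45.8, 126.9]
ee_rot: [0.767, 0.132, 0.618, -0.111]
contact_force: [0.6, -0.1, -0.2]
gripper_width: 31.9
grasp_force: 0.0
```

```bash
python3 - <<'E'
from h import *
np.set_printoptions(precision=3,suppress=True)
s,ct,it=snap("top","t21"); S,cs,ii=snap("side","s21")
print([(int(a),c.round(1).tolist()) for a,c,r in blobs(it,(3,130,80),(20,255,255),20)]); print([(int(a),c.round(1).tolist()) for a,c,r in blobs(ii,(3,130,80),(20,255,255),20)])
B=np.array([623.3,75.2,151]); print(p(B,ct),p(B,cs)); print(s["position"],s["joints"])
print("to roll place",toolmove([600,-100,330]))
E
```

```text
[(1484, [453.2, 118.7]), (460, [414.0, 151.8]), (102, [229.8, 185.2]), (100, [209.2, 185.3]), (107, [185.8, 188.3])]
[(244, [300.5, 138.6]), (71, [232.1, 200.5]), (73, [218.9, 209.4]), (81, [204.6, 221.0])]
[230.537 186.347] [233.697 199.927]
[537.461  45.831 126.938] [-0.559  0.604 -0.827 -2.205 -1.272 -1.693]
to roll place [200.224 155.736 -36.623]
```

All three tubes stand in the rack and the mat is empty. I'll roll back to tool-down and take the handle.

send_rows([
  [[33.4,26,-6.1],[0,0,0],60],
  [[33.4,26,-6.1],[0,0,0],60],
  [[33.4,26,-6.1],[0,0,0],60],
  [[33.4,26,-6.1],[0,0,0],60],
  [[33.4,26,-6.1],[0,0,0],60],
  [[33.4,26,-6.1],[0,0,0],60],
  [[0,0,0],[0,0,0],60],
  [[0,0,0],[0,0,0],60],
])

```text
clock: 52.15
position: [601.2, -98.5, 331.0]
ee_rot: [0.765, 0.135, 0.62, -0.11]
contact_force: [0.3, -0.2, -0.3]
gripper_width: 60.0
grasp_force: 0.0
```

```bash
python3 - <<'E'
from h import *
np.set_printoptions(precision=4,suppress=True)
s=monitor.read_state(); print(s["position"],s["joints"]); v=lie(-2.8,tilt=0); print(v,np.linalg.norm(v),v/20)
E
```

```text
[601.2068 -98.4761 330.9912] [-0.5813  0.1302 -0.3239 -1.6601 -0.9071 -2.7269]
[ 1.7697 -0.3578 -2.184 ] 2.833711024043824 [ 0.0885 -0.0179 -0.1092]
```

send_rows([
  [[0,0,0],[0.0885,-0.0179,-0.1092],60],
  [[0,0,0],[0.0885,-0.0179,-0.1092],60],
  [[0,0,0],[0.0885,-0.0179,-0.1092],60],
  [[0,0,0],[0.0885,-0.0179,-0.1092],60],
  [[0,0,0],[0.0885,-0.0179,-0.1092],60],
  [[0,0,0],[0.0885,-0.0179,-0.1092],60],
  [[0,0,0],[0.0885,-0.0179,-0.1092],60],
  [[0,0,0],[0.0885,-0.0179,-0.1092],60],
])

```text
clock: 52.95
position: [600.4, -98.4, 327.1]
ee_rot: [0.595, 0.646, 0.47, -0.087]
contact_force: [-0.3, -0.1, -1.0]
gripper_width: 59.9
grasp_force: 0.0
```

send_rows([
  [[0,0,0],[0.0885,-0.0179,-0.1092],60],
  [[0,0,0],[0.0885,-0.0179,-0.1092],60],
  [[0,0,0],[0.0885,-0.0179,-0.1092],60],
  [[0,0,0],[0.0885,-0.0179,-0.1092],60],
  [[0,0,0],[0.0885,-0.0179,-0.1092],60],
  [[0,0,0],[0.0885,-0.0179,-0.1092],60],
  [[0,0,0],[0.0885,-0.0179,-0.1092],60],
  [[0,0,0],[0.0885,-0.0179,-0.1092],60],
])

```text
clock: 53.75
position: [600.5, -98.2, 327.1]
ee_rot: [0.237, 0.955, 0.174, -0.035]
contact_force: [-0.2, -0.6, -0.4]
gripper_width: 60.1
grasp_force: 0.0
```

send_rows([
  [[0,0,0],[0.0885,-0.0179,-0.1092],60],
  [[0,0,0],[0.0885,-0.0179,-0.1092],60],
  [[0,0,0],[0.0885,-0.0179,-0.1092],60],
  [[0,0,0],[0.0885,-0.0179,-0.1092],60],
  [[0,0,0],[0,0,0],60],
  [[0,0,0],[0,0,0],60],
])

```text
clock: 54.35
position: [600.3, -97.9, 327.8]
ee_rot: [0.025, 1.0, 0.001, -0.003]
contact_force: [1.2, -0.6, -0.2]
gripper_width: 60.2
grasp_force: 0.0
```

```bash
python3 - <<'E'
from h import *
np.set_printoptions(precision=4,suppress=True)
s,ci,im=snap("wrist","w22"); print(s["position"],s["joints"],lie(-2.8,tilt=0)); print(toolmove([614,-65,130]))
for a,c,r in blobs(im,(105,110,40),(125,255,255),60): print(a,c,w(c,100,ci),r[1:])
E
```

```text
[600.254  -97.8858 327.7686] [ 0.1025  0.3123  0.1403 -0.0033 -1.4054 -1.7221] [ 0.0023 -0.0057 -0.0016]
[-12.842   33.7846 198.3564]
4490 [428.6612 174.2071] [608.915   68.3484 100.    ] ((43.0, 170.0), 90.0)
466 [310.4142 181.03  ] [610.146  -64.7088 100.    ] ((42.0, 13.0), 90.0)
912 [ 36.7675 314.17  ] [ 770.2315 -424.0885  100.    ] ((30.51140594482422, 38.010597229003906), 53.97262954711914)
```

send_rows([
  [[-3.2,8.4,45],[0,0,0],60],
  [[-3.2,8.4,45],[0,0,0],60],
  [[-3.2,8.4,45],[0,0,0],60],
  [[-3.2,8.4,45],[0,0,0],60],
  [[0,0,18],[0,0,0],60],
  [[0,0,0],[0,0,0],60],
  [[0,0,0],[0,0,0],60],
])

```text
clock: 55.1
position: [615.6, -66.8, 132.3]
ee_rot: [0.026, 1.0, 0.0, -0.001]
contact_force: [1.1, -0.1, 0.7]
gripper_width: 60.0
grasp_force: 0.0
```

send_rows([
  [[0,0,35],[0,0,0],60],
  [[0,0,26],[0,0,0],60],
  [[0,0,0],[0,0,0],60],
  [[0,0,0],[0,0,0],0],
  [[0,0,0],[0,0,0],0],
  [[0,0,0],[0,0,0],0],
  [[0,0,0],[0,0,0],0],
  [[0,0,0],[0,0,0],0],
])

```text
clock: 55.9
position: [616.5, -62.9, 73.5]
ee_rot: [0.024, 1.0, 0.002, 0.001]
contact_force: [-2.2, 10.9, 4.7]
gripper_width: 10.9
grasp_force: 59.6
```

send_rows([
  [[0,4,0],[0,0,0],0],
  [[0,8,0],[0,0,0],0],
  [[0,10,0],[0,0,0],0],
  [[0,10,0],[0,0,0],0],
  [[0,10,0],[0,0,0],0],
  [[0,10,0],[0,0,0],0],
  [[0,10,0],[0,0,0],0],
  [[0,10,0],[0,0,0],0],
])

```text
clock: 56.7
position: [619.5, 4.8, 73.5]
ee_rot: [0.025, 1.0, -0.0, 0.0]
contact_force: [-1.5, -6.7, 7.2]
gripper_width: 10.7
grasp_force: 60.0
```

send_rows([
  [[0,10,0],[0,0,0],0],
  [[0,10,0],[0,0,0],0],
  [[0,10,0],[0,0,0],0],
  [[0,10,0],[0,0,0],0],
  [[0,8,0],[0,0,0],0],
  [[0,6,0],[0,0,0],0],
  [[0,4,0],[0,0,0],0],
  [[0,0,0],[0,0,0],0],
])

```text
clock: 57.5
position: [622.1, 63.5, 73.5]
ee_rot: [0.024, 1.0, 0.0, 0.0]
contact_force: [-2.4, -1.5, 6.5]
gripper_width: 11.1
grasp_force: 60.1
```

Sliding freely, with about 13 mm left. I'll take small steps to the stop.

send_rows([
  [[0,4,0],[0,0,0],0],
  [[0,4,0],[0,0,0],0],
  [[0,3,0],[0,0,0],0],
  [[0,2,0],[0,0,0],0],
  [[0,2,0],[0,0,0],0],
  [[0,0,0],[0,0,0],0],
  [[0,0,0],[0,0,0],0],
])

```text
clock: 58.2
position: [622.7, 77.2, 73.5]
ee_rot: [0.025, 1.0, -0.001, -0.0]
contact_force: [-2.5, -5.9, 6.5]
gripper_width: 11.0
grasp_force: 60.2
```

send_rows([
  [[0,2,0],[0,0,0],0],
  [[0,2,0],[0,0,0],0],
  [[0,2,0],[0,0,0],0],
  [[0,0,0],[0,0,0],0],
  [[0,0,0],[0,0,0],0],
])

```text
clock: 58.7
position: [622.6, 77.3, 73.5]
ee_rot: [0.025, 1.0, -0.004, -0.002]
contact_force: [1.8, -24.9, 8.0]
gripper_width: 10.6
grasp_force: 60.4
```

The stop is reached: the position stays at 77.3 and the force rises to 25 N. I'll relieve, release and lift.

send_rows([
  [[0,-4,0],[0,0,0],0],
  [[0,0,0],[0,0,0],0],
  [[0,0,0],[0,0,0],50],
  [[0,0,0],[0,0,0],50],
  [[0,0,0],[0,0,0],50],
  [[0,0,-30],[0,0,0],50],
  [[0,0,-45],[0,0,0],50],
  [[0,0,-45],[0,0,0],50],
])

```text
clock: 59.5
position: [622.0, 81.2, 191.7]
ee_rot: [0.025, 1.0, 0.0, -0.002]
contact_force: [0.7, 0.9, 0.5]
gripper_width: 50.0
grasp_force: 0.0
```

send_rows([
  [[20,-40,-10],[0,0,0],60],
  [[20,-40,-10],[0,0,0],60],
  [[20,-40,-10],[0,0,0],60],
  [[20,-40,-10],[0,0,0],60],
  [[20,-40,0],[0,0,0],60],
  [[20,-40,0],[0,0,0],60],
  [[0,0,0],[0,0,0],60],
  [[0,0,0],[0,0,0],60],
])

```text
clock: 60.3
position: [490.5, -153.4, 231.4]
ee_rot: [0.026, 1.0, 0.001, -0.001]
contact_force: [0.3, -0.3, 1.1]
gripper_width: 59.9
grasp_force: 0.0
```

```bash
python3 - <<'E'
from h import *
np.set_printoptions(precision=2,suppress=True)
s,ct,it=snap("top","t30"); S,cs,ii=snap("side","s30"); print(s["position"],s["contact_force"])
for n,im,ci in(("top",it,ct),("side",ii,cs)):
    print(n,[(int(a),c.round(1).tolist()) for a,c,r in blobs(im,(3,130,80),(20,255,255),20)])
    seat=np.array([624.5+.049*140,99.2+139.8,0]); d=np.array([.049,.999,0])
    print("pred caps",[p(seat+k*d+[0,0,151],ci) for k in(72,24,-24)], "handle",p(seat-165*d+[0,0,100],ci))
    print("blue",[(int(a),c.round(1).tolist()) for a,c,r in blobs(im,(105,110,40),(125,255,255),60)])
o=np.hstack([cv2.resize(it[130:300,70:250],(425,400),interpolation=cv2.INTER_CUBIC),cv2.resize(ii[150:350,60:250],(375,400),interpolation=cv2.INTER_CUBIC)]);cv2.imwrite("pics/c30.png",o[:,:,::-1])
E
```

```text
[ 490.55 -153.37  231.36] [ 0.27 -0.33  1.08]
top [(1483, [453.2, 118.7]), (449, [414.1, 151.6]), (104, [147.2, 182.8]), (101, [168.2, 183.9]), (85, [122.6, 186.6])]
pred caps [array([126.17, 182.43]), array([147.38, 183.22]), array([168.59, 184.02])] handle [232.94 192.08]
blue [(184, [424.4, 139.9]), (4618, [511.4, 200.6]), (1249, [170.0, 195.5])]
side [(38, [434.4, 21.5]), (274, [300.5, 138.9]), (88, [188.8, 228.4]), (100, [172.0, 238.9]), (99, [154.2, 253.3])]
pred caps [array([154.3 , 249.65]), array([172.57, 238.21]), array([189.66, 227.51])] handle [235.59 216.13]
blue [(953, [362.7, 146.7]), (1020, [185.7, 263.7])]
```

View pics/c30.png

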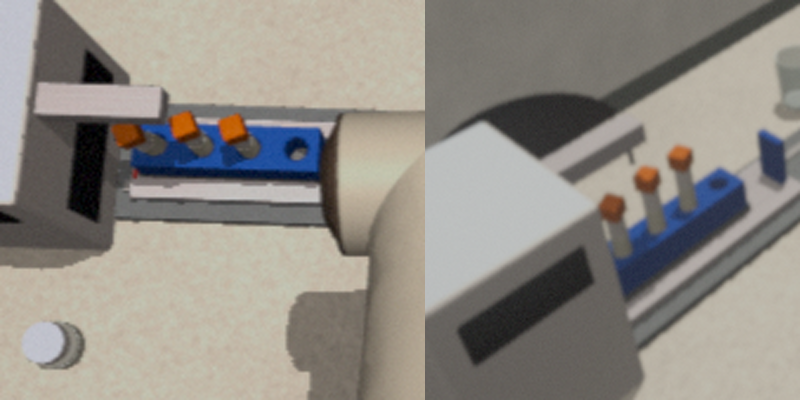

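The picture shows the carriage home under the needle arm, with the rack seated and three capped tubes standing in separate wells. The arm is clear of everything, so I'm handing the job in.

```bash
python3 -c "
from bench import job_done
print(job_done())"
```

```text
the job is handed in; nothing more can be done
None
```

The job is handed in: the carriage was pulled out, the blue rack seated on its pegs, all three tubes stood cap-up in separate wells (one leans slightly within its well's clearance), and the carriage slid fully home with nothing else touched.

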